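# Zero a shaft gauge on its master, then turn the batch for the second ends

### The job

The flange ends of the steel shafts have been gauged; set up the fixture for their other ends. First fetch the gold setting master from the tote, lay it in the empty yellow nest with its flange away from the blue gauge heads, let go, and press the blue zero button; then lay the master back flat on the tote's floor, turn every steel shaft end for end in its own nest so that its plain end lies between the gauge heads, and last press the green start button. Seat each part squarely in the middle of its V-blocks, never strike a gauge head, keep the other stock in the tote and leave the other tools on the bench where they are.

Things in the scene. Friction and masses are not known exactly. Their poses are not given: they have to be found in the camera images.
- plate: aluminium fixture plate 320 (x) x 250 (y) x 20 mm, fixed; origin under its centre. Nests nest_m, nest1, nest2, nest3 run along its y at x = -117, -39, 39, 117 mm. Each is a pair of 90-degree V-blocks 16 mm thick (y), 50 mm wide (x), at y = -50 and +50 mm, tops 68 mm above the bench; a shaft's 22 mm seats rest in them, its middle body between them (9 mm endwise play each way)
- heads: row of five fixed blue gauge heads, white band near the top, not to be struck: posts 24 (x) x 28 (y) mm, tops 132 mm above the bench, at plate y = +77 mm, x = -156, -78, 0, 78, 156 mm. One end of each nested shaft lies in the 54 mm gap between two heads. Origin in the middle of the row on the plate's top, axes as the plate
- nest_m (a point): the master's nest (yellow V-blocks, at the end of the row), empty at the start: point on the axis of a shaft seated there, midway between its two V-blocks, 65 mm above the bench; axes as the plate: y along the nest towards the gauge heads, z up
- nest1 (a point): nest 1 (black V-blocks): same point and axes as for nest_m
- nest2 (a point): nest 2 (black V-blocks): same point and axes as for nest_m
- nest3 (a point): nest 3 (black V-blocks): same point and axes as for nest_m
- shaft1: bright steel shaft 180 mm long, 450 g. Origin on its axis at mid-length; +x along the axis to the flange end. Middle body 26 mm diameter, x = -33 to 33 mm (grip here); 22 mm seats out to x = -66 and 66; black square flange 32 x 32 mm, x = 66 to 80, spigot to 90; plain end 16 mm diameter, x = -66 to -90. Starts in nest1, flange between the heads. May be absent
- shaft2: bright steel shaft 180 mm long, 450 g. Origin on its axis at mid-length; +x along the axis to the flange end. Middle body 26 mm diameter, x = -33 to 33 mm (grip here); 22 mm seats out to x = -66 and 66; black square flange 32 x 32 mm, x = 66 to 80, spigot to 90; plain end 16 mm diameter, x = -66 to -90. Starts in nest2, flange between the heads. May be absent
- shaft3: bright steel shaft 180 mm long, 450 g. Origin on its axis at mid-length; +x along the axis to the flange end. Middle body 26 mm diameter, x = -33 to 33 mm (grip here); 22 mm seats out to x = -66 and 66; black square flange 32 x 32 mm, x = 66 to 80, spigot to 90; plain end 16 mm diameter, x = -66 to -90. Starts in nest3, flange between the heads. May be absent
- master: gold-coloured setting master, exactly the shape, size and mass of a steel shaft (flange gold too). Origin on its axis at mid-length, +x along the axis towards the flange. At the start it lies in the tote along the tote's x, resting on its flange and middle body with its axis about 16 mm above the tote's floor
- tote: open grey plastic tote, outside 310 (x) x 225 (y) x 45 mm, walls and floor 6 mm thick, fixed; stands to the left or to the right of the plate. Origin at the centre of its underside. Holds the master and other stock in three lanes along its x, 58 mm apart (tote y = -58, 0 and 58 mm, centred near x = -35 mm)
- bar: square steel bar 175 x 18 x 18 mm in the tote, along its own x, origin at the centre of its underside; stays in the tote
- profile: aluminium channel 170 x 24 x 24 mm in the tote, along its own x, origin at the centre of its underside; stays in the tote
- block_a: black plastic coupling block 32 x 32 x 26 mm at the +x end of the tote, origin at the centre of its underside; stays in the tote
- block_b: red plastic coupling block 32 x 32 x 26 mm at the +x end of the tote, origin at the centre of its underside; stays in the tote
- panel: grey control box 120 x 190 x 45 mm, fixed, on the other side of the plate from the tote; origin at the centre of its underside. Carries the two buttons on its top
- zero_top (a point): centre of the top of the blue zero push button (34 mm diameter, pressed straight down)
- zero (a joint): travel of the blue zero button in m: 0 up, 0.006 fully down (about 5 N), springs back; counts as pressed beyond 0.004
- start_top (a point): centre of the top of the green start push button (34 mm diameter, pressed straight down)
- start (a joint): travel of the green start button in m: 0 up, 0.006 fully down (about 5 N), springs back; counts as pressed beyond 0.004
- caliper: digital caliper, black and steel, 230 mm long, 15 mm high, lying beyond the plate; bystander
- blocks: flat wooden gauge-block box 90 x 150 x 35 mm beyond the plate; bystander
- driver: screwdriver 190 mm long lying to the robot's right, short of the plate; bystander
- brush: cleaning brush about 190 mm long lying to the robot's left, short of the plate; bystander
Not all that is in view belongs to the job. Of the things like the block_a, leave any that is orange; of the rest the smaller one is meant.

How it is judged (in metres and radians):
On the way, in this order (a step that is already met when the one before it is completed fails the run):
1. the gold master lies seated in the yellow nest, flange away from the gauge heads, and is let go (x of master in the frame of nest_m between -0.004 and 0.004 m and y of master in the frame of nest_m between -0.006 and 0.006 m and z of master in the frame of nest_m between -0.003 and 0.004 m and x of heads in the frame of master below -0.06 m and angle between the x axis of master and the y axis of nest_m, either way round below 0.06 rad and linear speed of master below 0.03 m/s and contact force between the fingers and master below 0.3 N), for 0.2 s.
2. the blue zero button is pressed while the master lies there (x of master in the frame of nest_m between -0.004 and 0.004 m and y of master in the frame of nest_m between -0.006 and 0.006 m and z of master in the frame of nest_m between -0.003 and 0.004 m and x of heads in the frame of master below -0.06 m and angle between the x axis of master and the y axis of nest_m, either way round below 0.06 rad and linear speed of master below 0.03 m/s and value of joint zero above 0.004 m), for 0.05 s.
3. every steel shaft lies turned round in its own nest and is let go, and the master lies flat in the tote again, let go (x of master in the frame of tote between -0.14 and 0.14 m and y of master in the frame of tote between -0.1 and 0.1 m and z of master in the frame of tote between 0.014 and 0.034 m and angle between master's own x axis and vertical between 1.4 and 1.74 rad and linear speed of each of master, shaft1, shaft2, shaft3 below 0.03 m/s and x of shaft1 in the frame of nest1 between -0.004 and 0.004 m and y of shaft1 in the frame of nest1 between -0.006 and 0.006 m and z of shaft1 in the frame of nest1 between -0.003 and 0.004 m and x of heads in the frame of shaft1 below -0.06 m and angle between the x axis of shaft1 and the y axis of nest1, either way round below 0.06 rad and x of shaft2 in the frame of nest2 between -0.004 and 0.004 m and y of shaft2 in the frame of nest2 between -0.006 and 0.006 m and z of shaft2 in the frame of nest2 between -0.003 and 0.004 m and x of heads in the frame of shaft2 below -0.06 m and angle between the x axis of shaft2 and the y axis of nest2, either way round below 0.06 rad and x of shaft3 in the frame of nest3 between -0.004 and 0.004 m and y of shaft3 in the frame of nest3 between -0.006 and 0.006 m and z of shaft3 in the frame of nest3 between -0.003 and 0.004 m and x of heads in the frame of shaft3 below -0.06 m and angle between the x axis of shaft3 and the y axis of nest3, either way round below 0.06 rad and contact force between the fingers and shaft1 below 0.3 N and contact force between the fingers and shaft2 below 0.3 N and contact force between the fingers and shaft3 below 0.3 N and contact force between the fingers and master below 0.3 N), for 0.2 s.
4. the green start button is pressed with everything in place (x of master in the frame of tote between -0.14 and 0.14 m and y of master in the frame of tote between -0.1 and 0.1 m and z of master in the frame of tote between 0.014 and 0.034 m and angle between master's own x axis and vertical between 1.4 and 1.74 rad and linear speed of each of master, shaft1, shaft2, shaft3 below 0.03 m/s and x of shaft1 in the frame of nest1 between -0.004 and 0.004 m and y of shaft1 in the frame of nest1 between -0.006 and 0.006 m and z of shaft1 in the frame of nest1 between -0.003 and 0.004 m and x of heads in the frame of shaft1 below -0.06 m and angle between the x axis of shaft1 and the y axis of nest1, either way round below 0.06 rad and x of shaft2 in the frame of nest2 between -0.004 and 0.004 m and y of shaft2 in the frame of nest2 between -0.006 and 0.006 m and z of shaft2 in the frame of nest2 between -0.003 and 0.004 m and x of heads in the frame of shaft2 below -0.06 m and angle between the x axis of shaft2 and the y axis of nest2, either way round below 0.06 rad and x of shaft3 in the frame of nest3 between -0.004 and 0.004 m and y of shaft3 in the frame of nest3 between -0.006 and 0.006 m and z of shaft3 in the frame of nest3 between -0.003 and 0.004 m and x of heads in the frame of shaft3 below -0.06 m and angle between the x axis of shaft3 and the y axis of nest3, either way round below 0.06 rad and value of joint start above 0.004 m), for 0.05 s.
At the end, for the whole second after the job is handed in: Each shaft present in its own nest: origin within 4 mm across, 6 mm along, -3 to +4 mm in height of the nest point, axis within 0.06 rad, flange away from the heads; master flat (10 deg) in the tote, origin 14 to 34 mm above its underside; other stock in the tote; buttons up (x of master in the frame of tote between -0.14 and 0.14 m and y of master in the frame of tote between -0.1 and 0.1 m and z of master in the frame of tote between 0.014 and 0.034 m and angle between master's own x axis and vertical between 1.4 and 1.74 rad and linear speed of master below 0.03 m/s and x of shaft1 in the frame of nest1 between -0.004 and 0.004 m and y of shaft1 in the frame of nest1 between -0.006 and 0.006 m and z of shaft1 in the frame of nest1 between -0.003 and 0.004 m and x of heads in the frame of shaft1 below -0.06 m and angle between the x axis of shaft1 and the y axis of nest1, either way round below 0.06 rad and x of shaft2 in the frame of nest2 between -0.004 and 0.004 m and y of shaft2 in the frame of nest2 between -0.006 and 0.006 m and z of shaft2 in the frame of nest2 between -0.003 and 0.004 m and x of heads in the frame of shaft2 below -0.06 m and angle between the x axis of shaft2 and the y axis of nest2, either way round below 0.06 rad and x of shaft3 in the frame of nest3 between -0.004 and 0.004 m and y of shaft3 in the frame of nest3 between -0.006 and 0.006 m and z of shaft3 in the frame of nest3 between -0.003 and 0.004 m and x of heads in the frame of shaft3 below -0.06 m and angle between the x axis of shaft3 and the y axis of nest3, either way round below 0.06 rad and x of bar in the frame of tote between -0.155 and 0.155 m and y of bar in the frame of tote between -0.113 and 0.113 m and x of profile in the frame of tote between -0.155 and 0.155 m and y of profile in the frame of tote between -0.113 and 0.113 m and x of block_a in the frame of tote between -0.155 and 0.155 m and y of block_a in the frame of tote between -0.113 and 0.113 m and x of block_b in the frame of tote between -0.155 and 0.155 m and y of block_b in the frame of tote between -0.113 and 0.113 m and value of joint each of zero, start below 0.002 m); the robot touches nothing.
It fails at once if a gauge head is struck by a shaft, the master, other stock or the robot (over 5 N) (contact force between any of shaft1, shaft2, shaft3, master, bar, profile, block_a, block_b, the fingers, the arm and heads above 5 N).
It fails at once if a bystander on the bench is pushed more than 30 mm (distance of any of caliper, blocks, driver, brush from where it was at the start of the episode above 0.03 m).
Of shaft1, shaft2, shaft3 only 2 to 3 are there at a start; the rules pass over those that are not, and their reading is None.
At some moment in a run one of shaft1, shaft2, shaft3 may be knocked a few centimetres aside while the robot is not near it.
It also fails if it takes over 208 s, if anything falls off the work surface, if the arm or the gripper's body presses on something with over 40 N, if the wrist force passes 120 N, or if a joint passes its speed limit or range.

### The arm

A 7-joint arm with a two-finger parallel gripper is mounted at the origin on the work surface. World frame = base frame: x ahead of the robot, y to its left, z up, the work surface at z = 0. Lengths are in m, angles in degrees, forces in N, time in s.
With the tool pointing down it reaches from about 0.425 to 0.875 m from the base axis. Payload 4.7 kg.
Tool frame: the origin (TCP) lies at the centre of the arm's flange, where the gripper is bolted on; the fingertips stand 182 mm ahead of it and the grasp point (between the pads) lies 164 mm ahead of it; z points along the fingers, x is the direction in which the jaws open and shut, and the axes are right-handed (so a half turn about z gives the same grasp; the last joint's range is limited). The gripper opens to 87 mm and grips with 3 to 60 N. Pads are 19 mm wide; open, the fingers measure 117 mm over their backs; the gripper's body (75 mm by 190 mm) begins 51 mm behind the grasp point.
Start: joints at [-62.733, 18.392, -4.016, 83.108, 1.295, 78.541, -3.26], TCP at [0.29, 0.582, 0.405] pointing down, gripper open.
Joint ranges: [-163.93, 163.93], [-17.29, 119.83], [-79.2, 71.16], [3.27, 140.29], [-89.18, 269.18], [5.43, 117.66], [-154.24, 154.24]. Speed limits (degrees/s): [147.25, 147.25, 180, 180, 180, 180, 180].

### API

Orientations are given as [roll, pitch, yaw] about the fixed x, y, z axes, in that order (R = Rz(yaw) Ry(pitch) Rx(roll)).
In Python, from cell import env gives the robot as it stands. The module is installed in compiled form; this text tells all that it offers.
- The arm moves only by the tool carry_out, never from a script. Its argument "increments" is a list of rows, each a list of 5 numbers: the shift along the world's x, y, z in m, then the turn about the world's z in degrees, then the gripper's target within -1 to 1 (shut at 1, half-way at 0, fully open at -1). In form: [[dx, dy, dz, spin, jaw], ...]. A call has 1 to 20 rows; each row is the pose to reach, as a shift and turn from the pose commanded when the call began; what a row does not reach only later rows make up. A row lasts 1/10 s, in which the tool goes at most 50 mm and 8.59 degrees, less where a joint would pass 70% of its speed; a pose out of reach is approached as far as the arm can. A call with a gripper value outside its range is refused whole. The fingers move at their own pace and stop on an object; "grip_force" is the grip in N (left out, the last holds). Time passes only in rows, so rows that repeat a pose let the fingers close. It gives the time, the measured TCP pose, the force and the opening at its end, in the units of the state.
- env.get_obs(): the state, without advancing time (a new reading comes with each control period).
- env.read_camera(name): name is "scene" or "side" or "wrist"; returns (picture, depth): 400x640x3 uint8, red, green, blue; 400x640 float32, m along the optical axis (not along the pixel's ray), 0 where there is no reading.
- env.get_calibration(name): a dict with "K" (3x3 intrinsics, pixels), "camera_from_world" (4x4, takes a point from world to camera coordinates); the wrist camera has in their place "T_tool_cam" (4x4, takes a point from camera to tool coordinates, whose origin is the TCP and whose axes are the tool frame's). Camera axes: x right, y down, z forward; pixel columns grow to the right and rows downward; lengths in m; the calibration is good to about 2 mm. A picture is of the moment at which its call begins: read the wrist's pose just before it. get_calibration takes no time and is no camera call.
- env.sign_off(): hands the job in, once; it reports no verdict.
The state is a dict: "time_s": time; "qpos": joint angles; "joint_velocities": joint speeds; "effort": joint torques, N m; "tool_pos": TCP position; "tool_rot": TCP orientation; "force": force on the tool from outside, world axes, zero at the start; "wrist_torque": the same for the moment, N m; "grip_width": finger opening in m.
Only numpy, scipy, OpenCV 4.12 (cv2) and the standard library are available. Lean on these libraries where they do the work, as an engineer would, in place of code of your own. Each camera call takes 0.05 s, during which the arm holds its last target.

## Working session

There is one attempt and no reset: what is moved stays moved. The work goes in short steps, Python scripts to look and compute and a tool call to move; the robot and the scene stay as the last step left them, time stands still between calls to the robot, and variables do not carry over. Pictures are saved under pics/ and viewed, and the job is handed in when it is done.

Besides the shell and the picture viewer there is one more tool, called after "Emit:" as a command line: name --pt "numbers of a row" for each row, then --argument value for the rest. carry_out: Moves the arm, as the interface text tells. Its arguments: {"type":"object","properties":{"increments":{"type":"array"},"grip_force":{"type":"number"}},"required":["increments"]}

```bash
mkdir -p pics; cat > h.py <<'E'
from cell import env
import numpy as np, cv2
from scipy.spatial.transform import Rotation as R
def cam(n):
    o=env.get_obs(); im,d=env.read_camera(n); c=env.get_calibration(n)
    K=np.array(c["K"])
    if n=="wrist":
        T=np.eye(4); T[:3,:3]=R.from_euler('xyz',o["tool_rot"],degrees=True).as_matrix(); T[:3,3]=o["tool_pos"]
        W=T@np.array(c["T_tool_cam"])
    else: W=np.linalg.inv(np.array(c["camera_from_world"]))
    return im,d,K,W
def save(n,im): cv2.imwrite("pics/"+n,cv2.cvtColor(im,cv2.COLOR_RGB2BGR))
def pts(d,K,W):
    v,u=np.mgrid[:d.shape[0],:d.shape[1]]
    P=np.stack([(u-K[0,2])/K[0,0]*d,(v-K[1,2])/K[1,1]*d,d],-1)
    return P@W[:3,:3].T+W[:3,3]
def ray(u,v,K,W,z):
    r=W[:3,:3]@np.array([(u-K[0,2])/K[0,0],(v-K[1,2])/K[1,1],1.]); o=W[:3,3]
    return o+r*(z-o[2])/r[2]
def proj(p,K,W):
    c=np.linalg.inv(W)@np.append(p,1); q=K@c[:3]; return q[:2]/q[2]
E
python3 - <<'E'
from h import *
np.set_printoptions(precision=4,suppress=True)
o=env.get_obs();print(o)
for n in["scene","side","wrist"]:
    im,d,K,W=cam(n); save(n+"0.png",im); np.savez(n+"0.npz",im=im,d=d,K=K,W=W); print(n,K,W,(d>0).mean())
E
```

```text
{'time_s': 0.0, 'qpos': array([-62.7335,  18.4383,  -4.0147,  83.175 ,   1.2968,  78.542 ,
        -3.2588]), 'joint_velocities': array([-0.1139, -0.0206, -0.0326, -0.1241, -0.1432, -0.1126,  0.0259]), 'effort': array([ -0.0001, -49.1297,  -0.4039, -31.2521,  -0.0639,   0.0439,
         0.0002]), 'tool_pos': array([0.2896, 0.5817, 0.4037]), 'tool_rot': array([179.9922,   0.1101,  63.544 ]), 'force': array([-0.0003, -0.1254,  0.478 ]), 'wrist_torque': array([-0.0109,  0.0057,  0.0179]), 'grip_width': 0.0872654129570812}
scene [[438.6424   0.     318.0796]
 [  0.     438.6424 203.5242]
 [  0.       0.       1.    ]] [[-0.6873  0.4027 -0.6045  1.2045]
 [ 0.7263  0.3715 -0.5783  0.6531]
 [-0.0083 -0.8365 -0.5478  0.6823]
 [ 0.      0.      0.      1.    ]] 0.99594140625
side [[376.9379   0.     328.3795]
 [  0.     376.9379 197.9958]
 [  0.       0.       1.    ]] [[ 0.9485 -0.19    0.2534  0.2651]
 [-0.3165 -0.5387  0.7808 -0.7603]
 [-0.0119 -0.8208 -0.5711  0.635 ]
 [ 0.      0.      0.      1.    ]] 0.995875
wrist [[283.0165   0.     310.1317]
 [  0.     283.0165 202.7093]
 [  0.       0.       1.    ]] [[ 0.4458  0.8573  0.2575  0.2181]
 [ 0.8951 -0.4265 -0.1298  0.6164]
 [-0.0014  0.2884 -0.9575  0.3838]
 [ 0.      0.      0.      1.    ]] 0.99610546875
```

View pics/scene0.png

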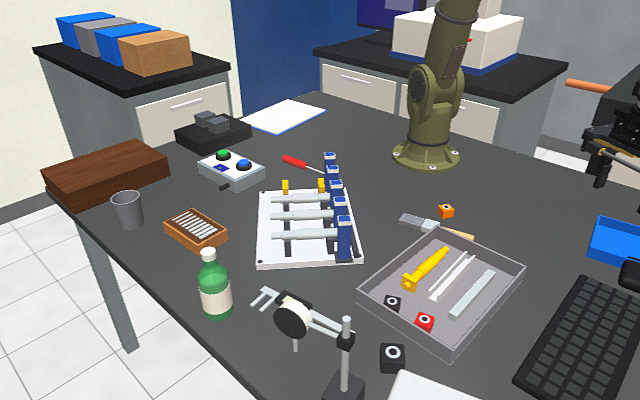

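View pics/side0.png

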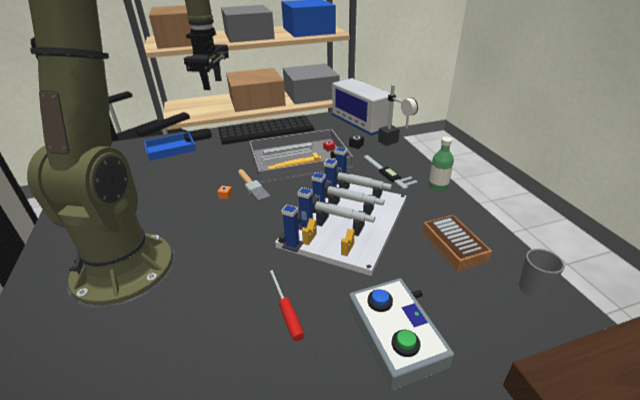

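View pics/wrist0.png

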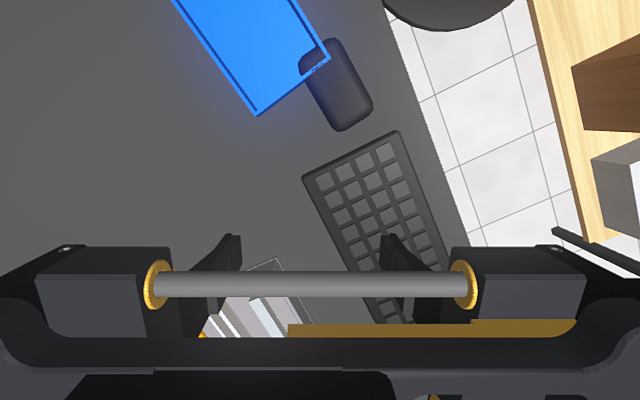

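The scene shows the plate in the middle with three shafts (flanges between the heads, nearest the robot), an empty yellow nest at the −y end (285-320,185), the panel at (230,170), and the tote at (440,290) with the gold master at (427,268). Next I measure them from depth.

```bash
python3 - <<'E'
from h import *
np.set_printoptions(precision=4,suppress=True)
for n in["scene","side"]:
    z=np.load(n+"0.npz"); im,d,K,W=[z[k] for k in("im","d","K","W")]
    P=pts(d,K,W); hsv=cv2.cvtColor(im,cv2.COLOR_RGB2HSV)
    x,y,zz=P[...,0],P[...,1],P[...,2]
    reg=(x>0.3)&(x<0.95)&(abs(y)<0.6)
    m=reg&(zz>0.127)&(zz<0.140)
    k,l,s,c=cv2.connectedComponentsWithStats(m.astype(np.uint8))
    for i in range(1,k):
        if s[i,4]>15:
            p=P[l==i]; print(n,"head",s[i,4],p.mean(0),(np.percentile(p,2,0)+np.percentile(p,98,0))/2)
    H,S,V=hsv[...,0],hsv[...,1],hsv[...,2]
    for nm,mm in dict(yellow=(H>18)&(H<32)&(S>150)&(V>100),green=(H>50)&(H<85)&(S>120)&(zz>.04),blue=(H>100)&(H<125)&(S>150)&(zz>.03),red=((H<6)|(H>174))&(S>150),black=(V<45)&(zz>.02)&(zz<.045),orange=(H>6)&(H<16)&(S>180)).items():
        k,l,s,c=cv2.connectedComponentsWithStats((mm&reg).astype(np.uint8))
        for i in range(1,k):
            if s[i,4]>25:
                p=P[l==i]; print(n,nm,s[i],p.mean(0),"z",np.percentile(p[:,2],[2,98]),"x",np.percentile(p[:,0],[2,98]),"y",np.percentile(p[:,1],[2,98]))
    # shafts bright tops
    m=reg&(zz>0.069)&(zz<0.085)&(S<60)
    k,l,s,c=cv2.connectedComponentsWithStats(m.astype(np.uint8))
    for i in range(1,k):
        if s[i,4]>60:
            p=P[l==i]; q=p[p[:,2]>np.percentile(p[:,2],80)]; vx=cv2.fitLine(q[:,:2].astype(np.float32),cv2.DIST_HUBER,0,.01,.01).ravel(); print(n,"shaft",s[i],p.mean(0),np.percentile(p[:,2],98),vx)
E
```

```text
scene head 59 [ 0.3957 -0.0746  0.1319] [ 0.3958 -0.0754  0.1311]
scene head 72 [ 0.4475 -0.0173  0.1317] [ 0.4471 -0.0184  0.1311]
scene head 80 [0.4998 0.041  0.132 ] [0.5005 0.039  0.1312]
scene head 90 [0.5509 0.0986 0.1317] [0.549  0.0976 0.1308]
scene head 109 [0.6028 0.1564 0.1318] [0.6011 0.1559 0.1311]
scene head 79 [0.8896 0.0692 0.1332] [0.8873 0.0663 0.1335]
scene head 50 [0.8774 0.3915 0.1336] [0.8751 0.3901 0.1333]
scene head 118 [0.8608 0.472  0.1386] [0.8618 0.473  0.1372]
scene head 40 [0.853  0.4841 0.1395] [0.8539 0.4834 0.139 ]
scene head 28 [0.8278 0.504  0.1391] [0.8279 0.5046 0.1389]
scene head 16 [0.8187 0.5351 0.1392] [0.8192 0.5348 0.1388]
scene yellow [617 148  22  10  55] [0.3069 0.5651 0.3206] z [0.3178 0.3235] x [0.3003 0.3153] y [0.5495 0.5828]
scene yellow [318 178   7  15  94] [ 0.4426 -0.0649  0.058 ] z [0.0316 0.0686] x [0.4242 0.4591] y [-0.0857 -0.0462]
scene yellow [282 180   6  15  82] [ 0.5122 -0.1369  0.0546] z [-0.0002  0.0687] x [0.439  0.5417] y [-0.2315 -0.1018]
scene yellow [401 246  48  47 622] [0.5202 0.3158 0.0292] z [0.0113 0.0395] x 
[... 5044 characters left out ...]
 x [0.6488 0.6513] y [-0.5639 -0.5453]
side shaft [367 110  22   8  82] [0.8649 0.4717 0.0768] 0.08442414967265141 [0.9842 0.1773 0.8658 0.4698]
side shaft [431 164  22   8  61] [0.8742 0.0397 0.0744] 0.08295155017510196 [ 0.8326 -0.5539  0.8813  0.039 ]
side shaft [337 168  55  20 297] [0.6307 0.0671 0.0747] 0.08138844963464499 [ 0.7117 -0.7025  0.6114  0.0891]
side shaft [325 181  60  22 350] [0.5792 0.0089 0.0749] 0.08208825040542729 [ 0.7361 -0.6768  0.571   0.0199]
side shaft [313 196  62  24 403] [ 0.527  -0.0488  0.0749] 0.08241158255252733 [ 0.7304 -0.683   0.5079 -0.0266]
side shaft [525 249  39  29 473] [ 0.8579 -0.3668  0.0777] 0.08480636582921385 [ 0.8943  0.4474  0.8606 -0.3686]
```

```bash
cat > meas.py <<'E'
from h import *
def axis_rays(mask,K,W,z):
    v,u=np.nonzero(mask)
    P=np.array([ray(a,b,K,W,z) for a,b in zip(u,v)])[:,:2]
    c,(w,h),a=cv2.minAreaRect(P.astype(np.float32)*1000)
    vx=cv2.fitLine(P.astype(np.float32),cv2.DIST_HUBER,0,.001,.001).ravel()
    d=vx[:2]; 
    if d[0]<0:d=-d
    t=(P-vx[2:])@d; s=(P-vx[2:])@np.array([-d[1],d[0]])
    prof=[(round(a*1000),round(1000*s[(t>=a)&(t<a+.015)].min(),1),round(1000*s[(t>=a)&(t<a+.015)].max(),1)) for a in np.arange(t.min(),t.max()-.005,.015)]
    return vx[2:],d,t.min(),t.max(),np.degrees(np.arctan2(d[1],d[0])),prof
def largest(m,roi):
    mm=np.zeros(m.shape,np.uint8); x0,y0,x1,y1=roi; mm[y0:y1,x0:x1]=m[y0:y1,x0:x1]
    k,l,s,c=cv2.connectedComponentsWithStats(mm); i=1+np.argmax(s[1:,4]); return l==i
E
python3 - <<'E'
from meas import *
np.set_printoptions(precision=4,suppress=True)
for n,roi in(("scene",(390,235,460,300)),("side",(255,145,330,175))):
    z=np.load(n+"0.npz"); im,d,K,W=[z[k] for k in("im","d","K","W")]
    H,S,V=cv2.split(cv2.cvtColor(im,cv2.COLOR_RGB2HSV))
    m=largest((H>15)&(H<34)&(S>110)&(V>80),roi)
    c,dd,t0,t1,a,prof=axis_rays(m,K,W,.021)
    print(n,c+dd*(t0+t1)/2,"len",t1-t0,"ang",a,c+dd*t0,c+dd*t1);print(prof)
    x0,y0,x1,y1=roi
    save(n+"m.png",cv2.resize(im[y0-40:y1+60,x0-60:x1+90],None,fx=4 if n=="side" else 3.4,fy=4 if n=="side" else 3.4,interpolation=cv2.INTER_CUBIC))
E
```

```text
scene [0.4961 0.3108] len 0.18792603509534497 ang 1.3371109 [0.4021 0.3086] [0.59  0.313]
[(-110, np.float64(-6.9), np.float64(9.2)), (-95, np.float64(-10.2), np.float64(9.3)), (-80, np.float64(-10.1), np.float64(12.9)), (-65, np.float64(-13.1), np.float64(11.3)), (-50, np.float64(-13.0), np.float64(13.1)), (-35, np.float64(-12.7), np.float64(13.2)), (-20, np.float64(-12.4), np.float64(13.3)), (-5, np.float64(-13.8), np.float64(13.3)), (10, np.float64(-11.7), np.float64(13.4)), (25, np.float64(-24.6), np.float64(11.8)), (40, np.float64(-24.5), np.float64(16.8)), (55, np.float64(-17.4), np.float64(21.6)), (70, np.float64(-10.4), np.float64(21.6))]
side [0.4984 0.3171] len 0.18370366645988845 ang 4.804827 [0.4069 0.3094] [0.5899 0.3248]
[(-104, np.float64(-8.1), np.float64(7.1)), (-89, np.float64(-10.0), np.float64(11.7)), (-74, np.float64(-9.1), np.float64(12.6)), (-59, np.float64(-10.5), np.float64(13.5)), (-44, np.float64(-12.4), np.float64(15.9)), (-29, np.float64(-14.3), np.float64(15.5)), (-14, np.float64(-14.8), np.float64(16.4)), (1, np.float64(-17.5), np.float64(17.4)), (16, np.float64(-19.5), np.float64(14.6)), (31, np.float64(-21.4), np.float64(12.8)), (46, np.float64(-20.6), np.float64(25.7)), (61, np.float64(-23.4), np.float64(31.0))]
```

View pics/scenem.png

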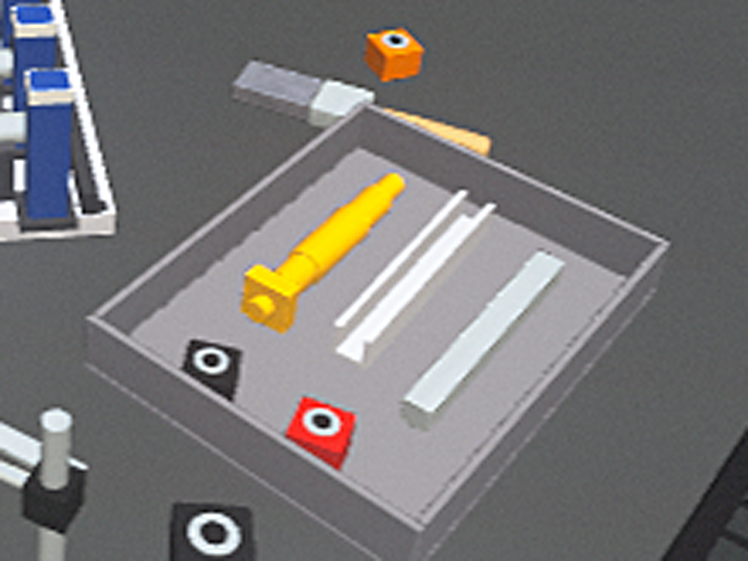

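View pics/sidem.png

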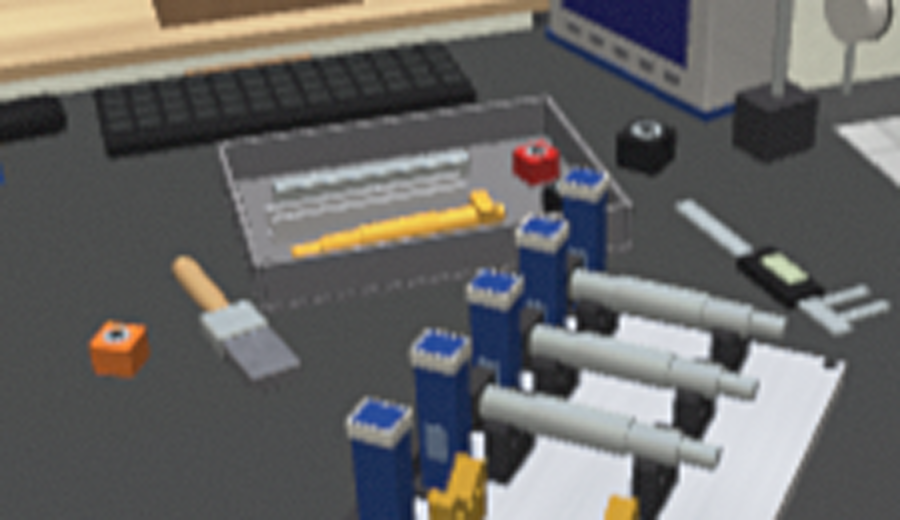

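The master (scene 405-447,248-290) has its flange toward +x, at about 3°. I'll move the wrist camera over it for a better measurement.

Emit:
carry_out --pt "0.07 -0.07 0.015 8 0.1" --pt "0.12 -0.11 0.015 14 0.1" --pt "0.16 -0.15 0.015 20 0.1" --pt "0.2 -0.19 0.015 26 0.1" --pt "0.25 -0.23 0.015 29.5 0.1" --pt "0.29 -0.27 0.015 29.5 0.1" --pt "0.29 -0.27 0.015 29.5 0.1" --pt "0.29 -0.27 0.015 29.5 0.1" --pt "0.29 -0.27 0.015 29.5 0.1" --pt "0.29 -0.27 0.015 29.5 0.1"

```text
time_s: 1.15
tool_pos: [0.5806, 0.3103, 0.4191]
tool_rot: [-179.9, 0.0, 92.8]
force: [-0.5, 0.6, -0.0]
grip_width: 0.039
```

```bash
python3 - <<'E'
from meas import *
np.set_printoptions(precision=4,suppress=True)
o=env.get_obs();print(o["tool_pos"],o["tool_rot"],o["grip_width"],o["qpos"])
im,d,K,W=cam("wrist"); save("w1.png",im); np.savez("w1.npz",im=im,d=d,K=K,W=W)
H,S,V=cv2.split(cv2.cvtColor(im,cv2.COLOR_RGB2HSV))
m=largest((H>15)&(H<34)&(S>110)&(V>80),(0,0,640,230))
c,dd,t0,t1,a,prof=axis_rays(m,K,W,.021)
print(c+dd*(t0+t1)/2,"len",t1-t0,"ang",a,c+dd*t0,c+dd*t1);print(prof)
E
```

```text
[0.5806 0.3103 0.4191] [-179.9478    0.0269   92.8318] 0.0389747391198705 [-33.9607  18.9414   4.5887  80.8388  -1.509   80.3382  63.4671]
[0.4955 0.3107] len 0.1816243568014268 ang 1.593412 [0.4047 0.3081] [0.5863 0.3132]
[(-90, np.float64(-7.3), np.float64(7.3)), (-75, np.float64(-10.4), np.float64(10.3)), (-60, np.float64(-10.4), np.float64(10.6)), (-45, np.float64(-11.1), np.float64(11.3)), (-30, np.float64(-12.3), np.float64(12.7)), (-15, np.float64(-12.1), np.float64(12.4)), (0, np.float64(-11.8), np.float64(12.4)), (15, np.float64(-11.6), np.float64(12.0)), (30, np.float64(-12.6), np.float64(11.0)), (45, np.float64(-9.8), np.float64(10.5)), (60, np.float64(-16.1), np.float64(16.4)), (75, np.float64(-16.0), np.float64(16.7))]
```

View pics/w1.png

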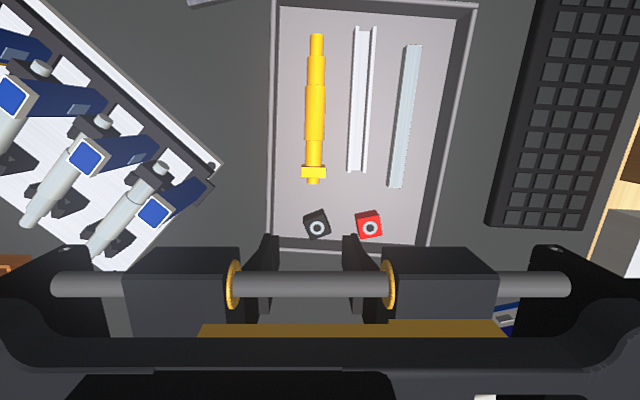

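The wrist view shows the master at (315,35-185) with the flange at (313,172). The ray fit gives centre (0.4955, 0.3107), 1.6°, length 182 mm, in agreement with the scene view. I descend and grip it.

Emit:
carry_out --pt "-0.045 0 -0.02 -1.2 0.1" --pt "-0.085 0 -0.05 -1.2 0.1" --pt "-0.085 0 -0.09 -1.2 0.1" --pt "-0.085 0 -0.13 -1.2 0.1" --pt "-0.085 0 -0.165 -1.2 0.1" --pt "-0.085 0 -0.19 -1.2 0.1" --pt "-0.085 0 -0.21 -1.2 0.1" --pt "-0.085 0 -0.21 -1.2 0.1" --pt "-0.085 0 -0.21 -1.2 0.1"

```text
time_s: 2.1
tool_pos: [0.4937, 0.3133, 0.2101]
tool_rot: [-180.0, -0.0, 92.0]
force: [-1.3, -0.1, 0.2]
grip_width: 0.0391
```

```bash
python3 - <<'E'
from h import *
im,d,K,W=cam("wrist"); save("w2.png",im)
E
```

```text
(no output)
```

View pics/w2.png

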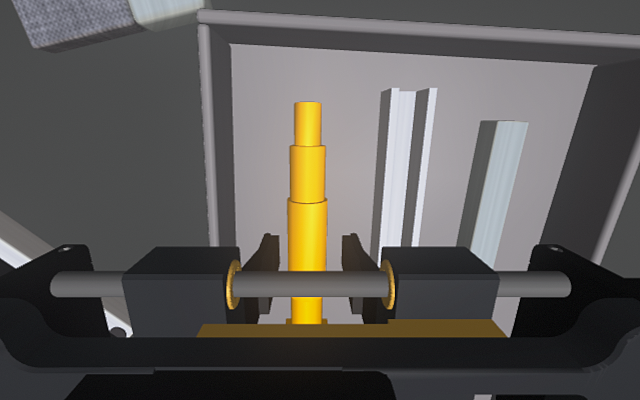

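Master centred between the pads (columns 288-327, jaws 270-352). Lower and grip.

Emit:
carry_out --pt "0.001 -0.001 -0.008 0 0.1" --pt "0.001 -0.001 -0.016 0 0.1" --pt "0.001 -0.001 -0.016 0 0.5" --pt "0.001 -0.001 -0.016 0 1" --pt "0.001 -0.001 -0.016 0 1" --pt "0.001 -0.001 -0.016 0 1" --pt "0.001 -0.001 -0.016 0 1" --pt "0.001 -0.001 -0.016 0 1" --grip_force 30

```text
time_s: 2.95
tool_pos: [0.4957, 0.3109, 0.1939]
tool_rot: [180.0, -0.0, 91.8]
force: [-0.0, -0.2, -0.5]
grip_width: 0.0252
```

Emit:
carry_out --pt "0 0 0.02 0 1" --pt "0 0 0.06 0 1" --pt "0 0 0.11 0 1" --pt "0 0 0.16 0 1" --pt "0.01 -0.04 0.19 -5 1" --pt "0.02 -0.085 0.2 -11 1" --pt "0.03 -0.13 0.2 -17 1" --pt "0.03 -0.175 0.2 -23 1" --pt "0.03 -0.22 0.2 -29 1" --pt "0.02 -0.265 0.2 -34 1" --pt "0.01 -0.31 0.2 -38 1" --pt "0 -0.35 0.2 -41 1" --pt "-0.01 -0.385 0.2 -43.5 1" --pt "-0.018 -0.412 0.2 -43.5 1" --pt "-0.018 -0.412 0.2 -43.5 1" --pt "-0.018 -0.412 0.2 -43.5 1" --pt "-0.018 -0.412 0.2 -43.5 1" --pt "-0.018 -0.412 0.2 -43.5 1"

```text
time_s: 4.75
tool_pos: [0.4779, -0.0998, 0.3935]
tool_rot: [-180.0, 0.0, 48.5]
force: [0.3, -0.4, -4.4]
grip_width: 0.0251
```

```bash
python3 - <<'E'
from h import *
np.set_printoptions(precision=4,suppress=True)
o=env.get_obs();print(o["tool_pos"],o["tool_rot"],o["grip_width"],o["qpos"])
for n in["wrist","scene","side"]:
    im,d,K,W=cam(n); save(n[0]+"3.png",im); np.savez(n+"3.npz",im=im,d=d,K=K,W=W)
E
```

```text
[ 0.4779 -0.0998  0.3935] [-179.9693    0.0163   48.474 ] 0.025112708178618087 [-15.441   -1.7887  23.7976 107.1229   0.7454  74.5496  56.6213]
```

View pics/w3.png

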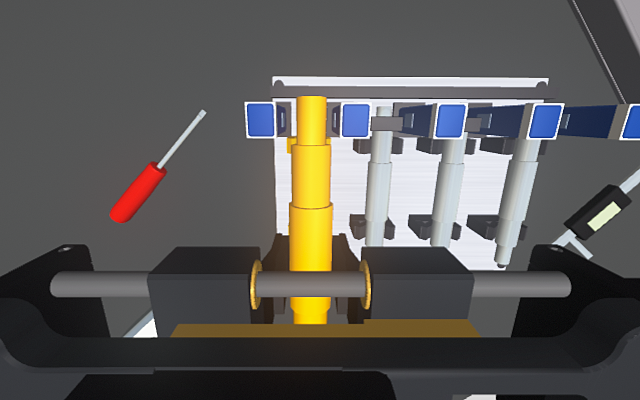

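```bash
cp pics/s3.png pics/side3.png
```

```text
(no output)
```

View pics/s3.png

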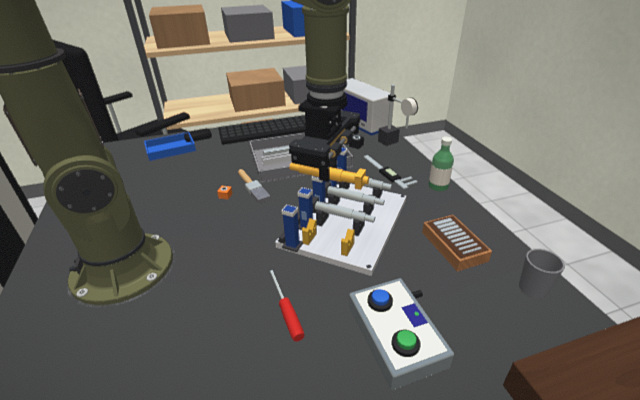

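```bash
cat > heads.py <<'E'
from meas import *
np.set_printoptions(precision=4,suppress=True)
def heads(im,K,W,zt=.132,verbose=1):
    H,S,V=cv2.split(cv2.cvtColor(im,cv2.COLOR_RGB2HSV))
    m=((H>100)&(H<125)&(S>150)&(V>120)).astype(np.uint8)
    k,l,s,c=cv2.connectedComponentsWithStats(m)
    out=[]
    for i in range(1,k):
        if s[i,4]<20: continue
        v,u=np.nonzero(l==i)
        P=np.array([ray(a,b,K,W,zt) for a,b in zip(u,v)])[:,:2].astype(np.float32)
        r=cv2.minAreaRect(P*1000)
        if r[0][0]<330 or r[0][0]>680 or abs(r[0][1])>250: continue
        out.append(np.array(r[0])/1000)
        if verbose: print(c[i],s[i,4],P.mean(0),"rect",np.array(r[0])/1000,np.array(r[1]),r[2])
    return np.array(out)
def rowfit(Pm,ks):
    # Pm: centres for indices ks (-2..2); return heads centre, yaw of plate x
    A=[];b=[]
    for p,k in zip(Pm,ks):
        A+= [[1,0,.078*k,0],[0,1,0,.078*k]]; b+=list(p)
    s=np.linalg.lstsq(np.array(A),np.array(b),rcond=None)[0]
    res=(np.array(A)@s-b).reshape(-1,2)
    return s[:2],np.degrees(np.arctan2(s[3],s[2])),np.hypot(s[2],s[3]),res*1000
E
python3 - <<'E'
from heads import *
for n in["wrist3","w1"]:
    z=np.load(n+".npz"); print(n); heads(z["im"],z["K"],z["W"])
for n in["scene0","side0"]:
    z=np.load(n+".npz"); print(n); heads(z["im"],z["K"],z["W"])
E
```

```text
wrist3
[260.138  119.4481] 819 [ 0.392  -0.0794] rect [ 0.3921 -0.0795] [21.114  24.3594] 48.451751708984375
[358.5379 119.1742] 132 [ 0.4453 -0.019 ] rect [ 0.4443 -0.0218] [20.9243 24.4068] 48.45179748535156
[449.9006 120.4209] 815 [0.4957 0.0364] rect [0.4958 0.0363] [21.1422 24.4065] 48.45179748535156
[544.4933 121.3358] 819 [0.5478 0.0941] rect [0.548 0.094] [21.1683 24.454 ] 48.45208740234375
[632.6988 123.5108] 415 [0.5974 0.1476] rect [0.5962 0.1465] [12.6276 27.3217] 66.93878936767578
w1
[10.1221 96.3388] 614 [0.4959 0.0392] rect [0.4961 0.0376] [21.1252 24.9142] 48.27141189575195
[ 84.7055 158.1952] 584 [0.5479 0.0954] rect [0.548  0.0954] [20.9842 24.6277] 48.00472640991211
[152.6332 213.1209] 488 [0.5997 0.1533] rect [0.5999 0.1533] [20.7712 24.6516] 48.19502258300781
scene0
[328.8261 153.6957] 23 [ 0.3942 -0.079 ] rect [ 0.3928 -0.0797] [19.6978 20.3603] 54.588985443115234
[243.1739 162.5072] 69 [ 0.5877 -0.2132] rect [ 0.5878 -0.2138] [41.2428 26.6386] 51.03639602661133
[330.5846 164.0154] 65 [ 0.4357 -0.035 ] rect [ 0.4358 -0.0352] [49.4985 23.3219] 54.90329360961914
[
[... 468 characters left out ...]
.036685943603516
[339.4043 198.9574] 47 [0.5496 0.0954] rect [0.5495 0.0957] [17.2469 21.149 ] 42.666378021240234
[339.2545 212.    ] 110 [0.5901 0.1303] rect [0.6011 0.1426] [80.8627 22.6673] 41.56958770751953
[344. 218.] 53 [0.6008 0.1533] rect [0.6008 0.1533] [15.142  22.0492] 42.73384094238281
[344.966  239.8495] 206 [0.6573 0.2043] rect [0.6618 0.2076] [104.9086  23.3143] 41.13325119018555
side0
[317.9565 175.1304] 23 [0.4956 0.0337] rect [0.4956 0.0339] [13.5643 19.2186] 49.891109466552734
[304.5172 190.6207] 29 [ 0.444  -0.0239] rect [ 0.4442 -0.0234] [13.0268 21.6724] 70.52053833007812
[289.1795 208.359 ] 39 [ 0.3921 -0.0819] rect [ 0.3922 -0.0815] [15.8744 18.3103] 43.92171859741211
```

```bash
python3 - <<'E'
from heads import *
z=np.load("wrist3.npz"); im,d,K,W=[z[k] for k in("im","d","K","W")]
H,S,V=cv2.split(cv2.cvtColor(im,cv2.COLOR_RGB2HSV))
m=largest((H>15)&(H<34)&(S>110)&(V>80),(296,80,340,205))
c,dd,t0,t1,a,prof=axis_rays(m,K,W,.219)
print(a,c,c+dd*t0,c+dd*t1,prof)
for yaw in (48.2,):
    th=np.radians(yaw); x=np.array([np.cos(th),np.sin(th)]); y=np.array([-x[1],x[0]])
    hc=np.array([.4960,.0365]); 
    p=c+dd*t0-np.array([.4779,-.0998]); print("plain end rel tcp in nest axes",p@x,p@y)
    for k,nm in zip((-117,-39,39,117),("m",1,2,3)): print(nm,hc-.077*y+k/1000*x)
E
```

```text
-40.31858 [ 0.4325 -0.0591] [ 0.4103 -0.0403] [ 0.4547 -0.0779] [(-29, np.float64(-7.8), np.float64(7.6)), (-14, np.float64(-8.8), np.float64(9.6)), (1, np.float64(-9.4), np.float64(9.6)), (16, np.float64(-9.8), np.float64(10.7))]
plain end rel tcp in nest axes -0.0006619550129714075 0.09003756467454857
m [ 0.4754 -0.102 ]
1 [ 0.5274 -0.0439]
2 [0.5794 0.0143]
3 [0.6314 0.0724]
```

Wrist views place the head row consistently, and the master's plain end is 90 mm from the TCP, so it is gripped at its middle. Descending onto nest_m.

Emit:
carry_out --pt "-0.0025 -0.002 -0.02 -0.3 1" --pt "-0.0025 -0.002 -0.045 -0.3 1" --pt "-0.0025 -0.002 -0.07 -0.3 1" --pt "-0.0025 -0.002 -0.09 -0.3 1" --pt "-0.0025 -0.002 -0.11 -0.3 1" --pt "-0.0025 -0.002 -0.125 -0.3 1" --pt "-0.0025 -0.002 -0.125 -0.3 1" --pt "-0.0025 -0.002 -0.125 -0.3 1"

```text
time_s: 5.7
tool_pos: [0.4754, -0.1029, 0.269]
tool_rot: [180.0, 0.0, 48.1]
force: [1.0, 0.8, -4.6]
grip_width: 0.0254
```

```bash
python3 - <<'E'
from h import *
o=env.get_obs();print(o["tool_pos"],o["tool_rot"],o["force"])
im,d,K,W=cam("wrist"); save("w4.png",im)
im,d,K,W=cam("side"); save("s4.png",cv2.resize(im[130:300,240:460],None,fx=3.5,fy=3.5))
E
```

```text
[ 0.47538286 -0.10288015  0.26904164] [1.79994352e+02 1.11245501e-02 4.80704253e+01] [ 0.98986117  0.782168   -4.56015479]
```

View pics/w4.png

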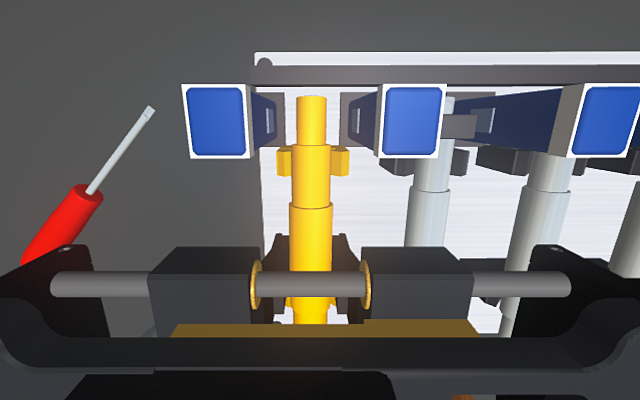

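View pics/s4.png

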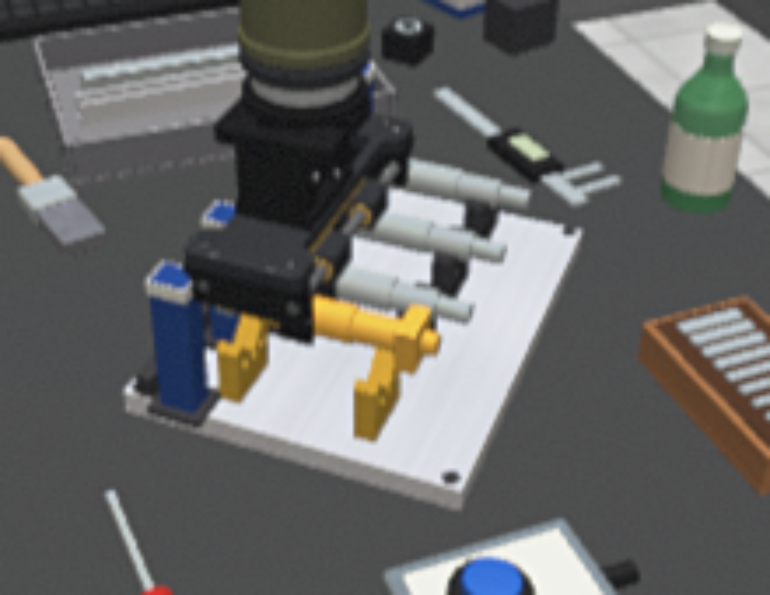

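Master (columns 292-331) is centred over the V-block (277-349). I lower it in small steps, watching force.

Emit:
carry_out --pt "0 0.0005 -0.01 0 1" --pt "0 0.0005 -0.018 0 1" --pt "0 0.0005 -0.022 0 1" --pt "0 0.0005 -0.025 0 1" --pt "0 0.0005 -0.025 0 1" --pt "0 0.0005 -0.025 0 1"

```text
time_s: 6.4
tool_pos: [0.4752, -0.1026, 0.2438]
tool_rot: [180.0, -0.0, 48.0]
force: [-0.0, -0.4, -3.0]
grip_width: 0.0253
```

Emit:
carry_out --pt "0 0 -0.002 0 1" --pt "0 0 -0.003 0 1" --pt "0 0 -0.003 0 1" --pt "0 0 -0.003 0 1"

```text
time_s: 6.8
tool_pos: [0.4753, -0.1025, 0.241]
tool_rot: [180.0, -0.0, 48.0]
force: [0.0, -0.0, -3.6]
grip_width: 0.0251
```

Emit:
carry_out --pt "0 0 -0.0015 0 1" --pt "0 0 -0.003 0 1" --pt "0 0 -0.003 0 1" --pt "0 0 -0.003 0 1"

```text
time_s: 7.2
tool_pos: [0.476, -0.1021, 0.239]
tool_rot: [179.9, -0.1, 48.1]
force: [0.3, 1.9, 5.6]
grip_width: 0.0253
```

Contact (+5.6 N) at the predicted height. Release and back off upward.

Emit:
carry_out --pt "0 0 0 0 0.3" --pt "0 0 0 0 0.1" --pt "0 0 0 0 0.1" --pt "0 0 0 0 0.1" --pt "0 0 0.01 0 0.1" --pt "0 0 0.04 0 0.1" --pt "0 0 0.08 0 0.1" --pt "0 0 0.12 0 0.1" --pt "0 0 0.15 0 0.1" --pt "0 0 0.15 0 0.1" --pt "0 0 0.15 0 0.1"

```text
time_s: 8.3
tool_pos: [0.4751, -0.1027, 0.3887]
tool_rot: [179.9, -0.1, 48.0]
force: [-0.9, -0.3, -0.5]
grip_width: 0.039
```

```bash
python3 - <<'E'
from h import *
o=env.get_obs();print(o["tool_pos"],o["tool_rot"],o["force"])
im,d,K,W=cam("wrist"); save("w5.png",im); np.savez("w5.npz",im=im,d=d,K=K,W=W)
im,d,K,W=cam("side"); save("s5.png",cv2.resize(im[130:300,240:460],None,fx=3.5,fy=3.5)); np.savez("side5.npz",im=im,d=d,K=K,W=W)
im,d,K,W=cam("scene"); save("c5.png",cv2.resize(im[130:280,240:400],None,fx=3.5,fy=3.5)); np.savez("scene5.npz",im=im,d=d,K=K,W=W)
E
```

```text
[ 0.47509645 -0.10273648  0.38868755] [ 1.79925430e+02 -7.93114600e-02  4.80354854e+01] [-0.92274913 -0.34136039 -0.4578267 ]
```

View pics/w5.png

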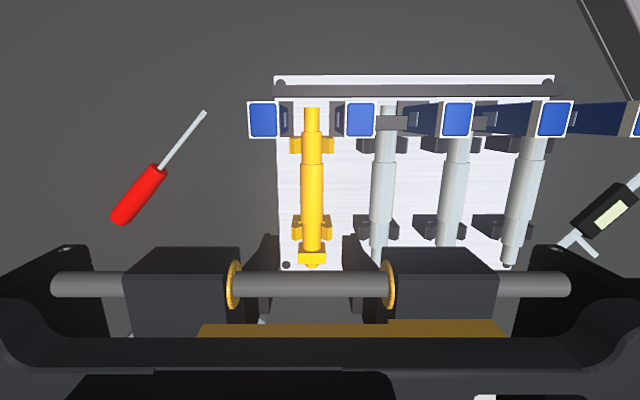

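View pics/s5.png

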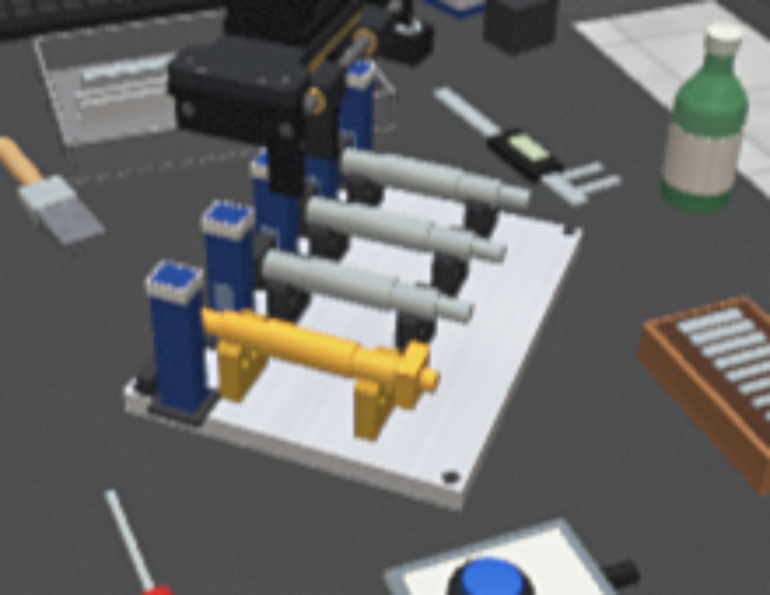

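View pics/c5.png

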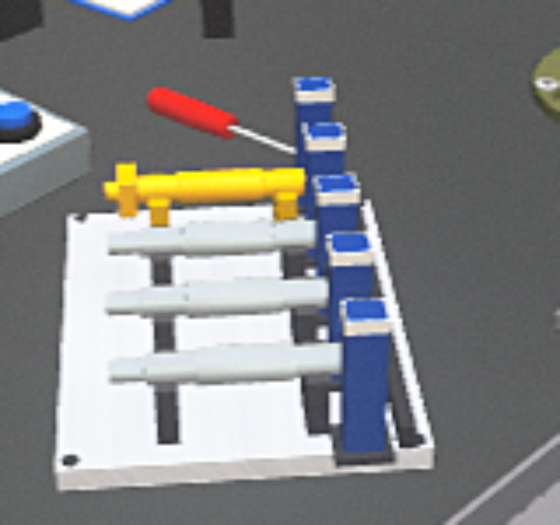

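Master is seated in the yellow nest (wrist 312,108-267), flange away from the heads. I'll check its ends numerically and measure where the steel shafts sit along their nests.

```bash
python3 - <<'E'
from heads import *
z=np.load("w5.npz"); im,d,K,W=[z[k] for k in("im","d","K","W")]
hp=heads(im,K,W,verbose=0); print(hp)
idx=[np.argmin(np.hypot(*(hp-np.array(g)).T)) for g in((.392,-.0795),(.496,.0365),(.548,.094))]
print(rowfit(hp[idx],[-2,0,1]))
H,S,V=cv2.split(cv2.cvtColor(im,cv2.COLOR_RGB2HSV))
hc=np.array([.4960,.0365]);th=np.radians(48.2); x=np.array([np.cos(th),np.sin(th)]); y=np.array([-x[1],x[0]]); pc=hc-.077*y
nf=lambda p:np.array([(p[:2]-pc)@x,(p[:2]-pc)@y])*1000
for r in [(300,100,326,275)]:
    m=(H>15)&(H<34)&(S>110)&(V>80)
    col=m[:,311:314].any(1); rows=np.nonzero(col[95:275])[0]+95
    print("rows",rows.min(),rows.max(),nf(ray(312,rows.min()-.5,K,W,.065+.008)),nf(ray(312,rows.max()+.5,K,W,.065)))
    for rr in (145,178,215): 
        cc=np.nonzero(m[rr,290:335])[0]+290; print(rr,cc.min(),cc.max(),nf(ray(cc.mean(),rr,K,W,.065)))
save("w5z.png",cv2.resize(im[80:280,240:560],None,fx=2.5,fy=2.5,interpolation=cv2.INTER_CUBIC))
E
```

```text
[[ 0.4958  0.0363]
 [ 0.5479  0.094 ]
 [ 0.3924 -0.0798]
 [ 0.4442 -0.0217]
 [ 0.5963  0.1418]]
(array([0.496 , 0.0362]), np.float64(48.20800429874328), np.float64(0.996408695487778), array([[-0.0418,  0.0327],
       [ 0.1255, -0.098 ],
       [-0.0837,  0.0653]]))
rows 107 268 [-115.8321   89.0268] [-116.017   -95.7248]
145 290 333 [-116.3478   50.795 ]
178 300 322 [-116.9596   15.3356]
215 293 329 [-117.0609  -27.4378]
```

View pics/w5z.png

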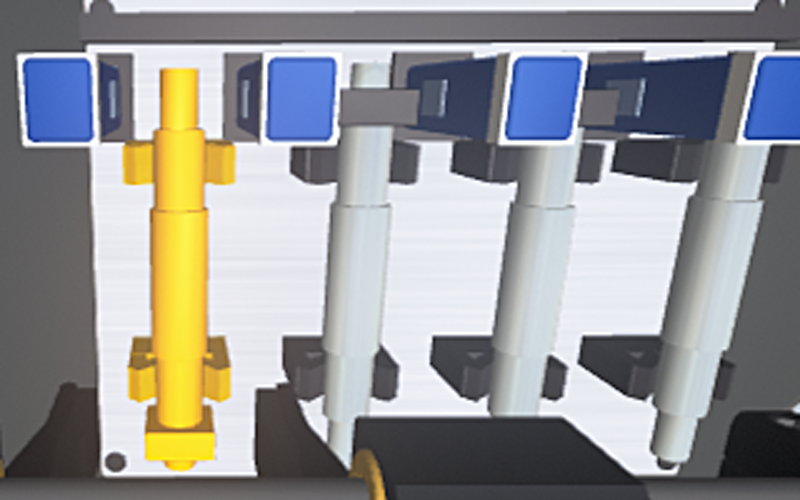

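Master offset is about 1 mm along and under 1 mm across, so it is good. Now the zero button: hover above with closed fingers.

Emit:
carry_out --pt "0.005 -0.04 0 -6 0.6" --pt "0.01 -0.08 0 -13 1" --pt "0.018 -0.125 -0.01 -20 1" --pt "0.025 -0.165 -0.03 -26 1" --pt "0.03 -0.2 -0.06 -32 1" --pt "0.033 -0.2213 -0.085 -38 1" --pt "0.033 -0.2213 -0.11 -38 1" --pt "0.033 -0.2213 -0.11 -38 1" --pt "0.033 -0.2213 -0.11 -38 1" --pt "0.033 -0.2213 -0.11 -38 1"

```text
time_s: 9.45
tool_pos: [0.5087, -0.3235, 0.2789]
tool_rot: [180.0, -0.1, 10.1]
force: [-0.1, -0.4, -0.6]
grip_width: 0.0007
```

```bash
python3 - <<'E'
from h import *
o=env.get_obs();print(o["tool_pos"],o["tool_rot"],o["force"],o["grip_width"])
im,d,K,W=cam("side"); save("s6.png",cv2.resize(im[220:400,300:500],None,fx=3,fy=3))
p=np.array(o["tool_pos"])-[0,0,.182]; print(proj(p,K,W))
im,d,K,W=cam("scene"); save("c6.png",cv2.resize(im[100:230,150:350],None,fx=3.5,fy=3.5)); print(proj(p,K,W))
E
```

```text
[ 0.50872291 -0.32351256  0.27893182] [ 1.79962568e+02 -8.70730515e-02  1.01130279e+01] [-0.13062141 -0.41128221 -0.63377094] 0.0007241211022908812
[381.03660847 282.99850998]
[242.08022214 152.01207319]
```

View pics/s6.png

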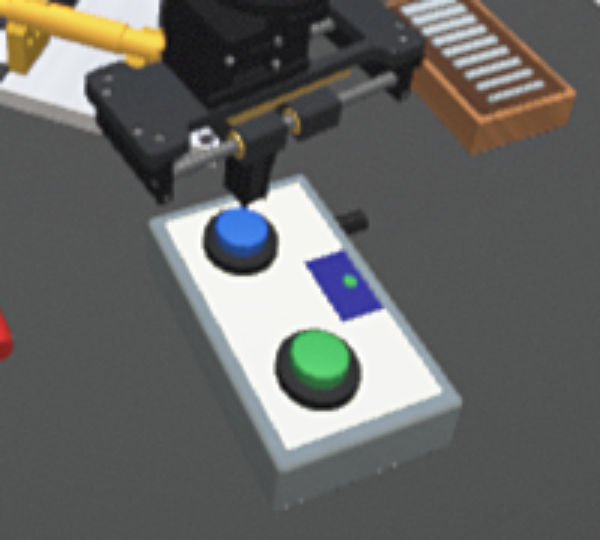

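View pics/c6.png

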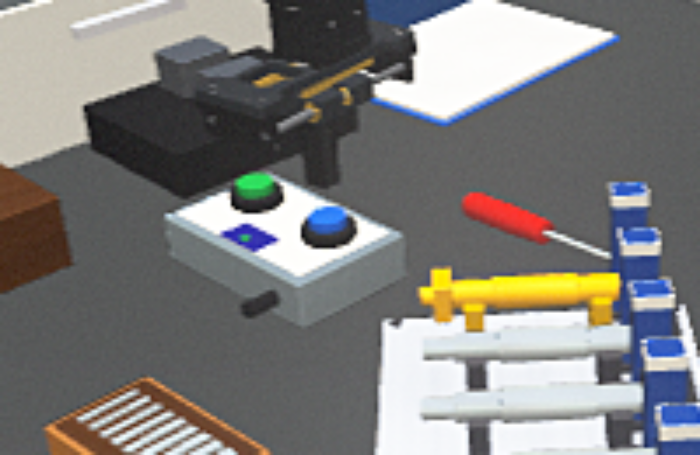

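Tip is above the blue button in both views. Press.

Emit:
carry_out --pt "0 0 -0.015 0 1" --pt "0 0 -0.026 0 1" --pt "0 0 -0.03 0 1" --pt "0 0 -0.034 0 1" --pt "0 0 -0.034 0 1" --pt "0 0 -0.034 0 1"

```text
time_s: 10.15
tool_pos: [0.508, -0.3235, 0.2439]
tool_rot: [-179.9, 0.0, 10.1]
force: [-2.8, 3.3, 4.8]
grip_width: 0.0003
```

Emit:
carry_out --pt "0 0 -0.0015 0 1" --pt "0 0 -0.003 0 1" --pt "0 0 -0.003 0 1"

```text
time_s: 10.45
tool_pos: [0.508, -0.3239, 0.2434]
tool_rot: [-179.9, -0.0, 10.0]
force: [-7.6, 6.1, 20.0]
grip_width: 0.0006
```

```bash
python3 - <<'E'
from h import *
o=env.get_obs();print(o["tool_pos"],o["force"])
im,d,K,W=cam("side"); save("s7.png",cv2.resize(im[220:400,300:500],None,fx=3,fy=3))
E
```

```text
[ 0.50796004 -0.32387379  0.24340549] [-7.62782012  6.06346973 19.95179374]
```

View pics/s7.png

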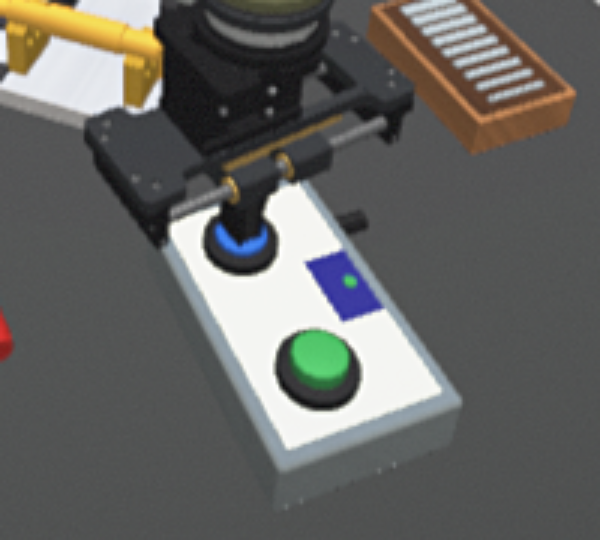

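20 N: the button is bottomed. Retract and return over the master.

Emit:
carry_out --pt "0 0 0.03 0 1" --pt "0 0 0.07 0 1" --pt "-0.005 0.03 0.11 6 0.6" --pt "-0.01 0.07 0.14 14 0.1" --pt "-0.018 0.115 0.14 22 0.1" --pt "-0.025 0.16 0.14 30 0.1" --pt "-0.032 0.2 0.14 38 0.1" --pt "-0.032 0.221 0.14 38.2 0.1" --pt "-0.032 0.221 0.14 38.2 0.1" --pt "-0.032 0.221 0.14 38.2 0.1" --pt "-0.032 0.221 0.14 38.2 0.1"

```text
time_s: 11.6
tool_pos: [0.4761, -0.1044, 0.3807]
tool_rot: [180.0, 0.0, 48.1]
force: [-0.7, -0.4, -0.6]
grip_width: 0.039
```

```bash
python3 - <<'E'
from heads import *
o=env.get_obs();print(o["tool_pos"],o["tool_rot"],o["force"],o["grip_width"])
im,d,K,W=cam("wrist"); save("w8.png",im)
H,S,V=cv2.split(cv2.cvtColor(im,cv2.COLOR_RGB2HSV))
m=(H>15)&(H<34)&(S>110)&(V>80)
for rr in (175,185,195,205): 
        cc=np.nonzero(m[rr,280:345])[0]+280; print(rr,cc.min(),cc.max(),ray(cc.mean(),rr,K,W,.065))
E
```

```text
[ 0.4761 -0.1044  0.3807] [179.9647   0.0243  48.1015] [-0.7415 -0.3956 -0.5656] 0.03899845388568751
175 301 323 [ 0.4615 -0.0897  0.065 ]
185 301 323 [ 0.4696 -0.097   0.065 ]
195 301 323 [ 0.4779 -0.1044  0.065 ]
205 302 323 [ 0.4867 -0.1115  0.065 ]
```

View pics/w8.png

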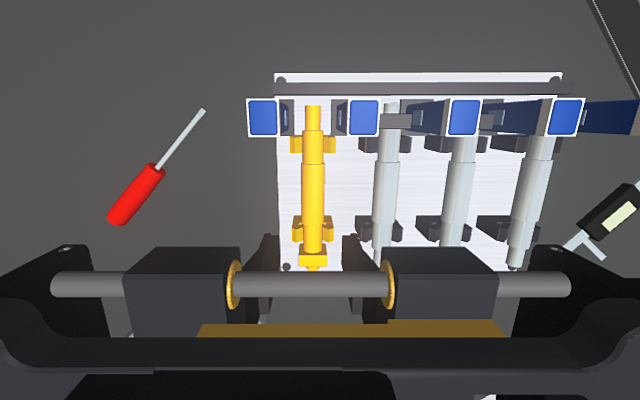

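Emit:
carry_out --pt "-0.0005 0.002 -0.03 0 0.1" --pt "-0.0005 0.002 -0.07 0 0.1" --pt "-0.0005 0.002 -0.105 0 0.1" --pt "-0.0005 0.002 -0.13 0 0.1" --pt "-0.0005 0.002 -0.141 0 0.1" --pt "-0.0005 0.002 -0.141 0 0.1" --pt "-0.0005 0.002 -0.141 0 0.5" --pt "-0.0005 0.002 -0.141 0 1" --pt "-0.0005 0.002 -0.141 0 1" --pt "-0.0005 0.002 -0.141 0 1" --pt "-0.0005 0.002 -0.141 0 1" --pt "-0.0005 0.002 -0.12 0 1" --pt "-0.0005 0.002 -0.08 0 1" --pt "-0.0005 0.002 -0.03 0 1" --pt "-0.0005 0.002 0.02 0 1" --pt "-0.0005 0.002 0.02 0 1"

```text
time_s: 13.25
tool_pos: [0.4774, -0.1013, 0.4078]
tool_rot: [179.5, -0.5, 48.3]
force: [1.8, -0.4, -3.4]
grip_width: 0.0253
```

Emit:
carry_out --pt "0.01 0.04 0 3 1" --pt "0.025 0.085 0 7 1" --pt "0.035 0.13 0 12 1" --pt "0.045 0.175 0 17 1" --pt "0.045 0.22 0 23 1" --pt "0.04 0.265 0 29 1" --pt "0.035 0.31 0 35 1" --pt "0.03 0.35 0 40 1" --pt "0.022 0.39 0 43.5 1" --pt "0.019 0.412 -0.03 43.5 1" --pt "0.019 0.412 -0.07 43.5 1" --pt "0.019 0.412 -0.11 43.5 1" --pt "0.019 0.412 -0.15 43.5 1" --pt "0.019 0.412 -0.18 43.5 1" --pt "0.019 0.412 -0.19 43.5 1" --pt "0.019 0.412 -0.19 43.5 1" --pt "0.019 0.412 -0.19 43.5 1"

```text
time_s: 14.95
tool_pos: [0.4951, 0.3115, 0.2118]
tool_rot: [179.9, -0.1, 91.7]
force: [-0.2, -0.3, -3.4]
grip_width: 0.0252
```

```bash
python3 - <<'E'
from h import *
o=env.get_obs();print(o["tool_pos"],o["tool_rot"],o["force"],o["grip_width"])
im,d,K,W=cam("wrist"); save("w9.png",im)
E
```

```text
[0.49511998 0.31150516 0.21182224] [ 1.79920081e+02 -6.53548415e-02  9.17400039e+01] [-0.2375235  -0.25598776 -3.41096227] 0.025230666017265903
```

View pics/w9.png

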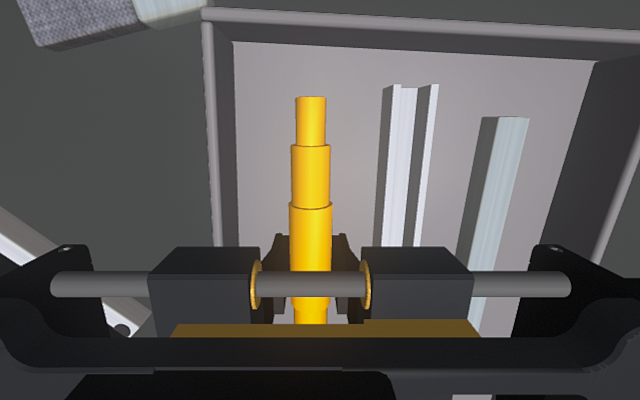

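Emit:
carry_out --pt "0 0 -0.006 0 1" --pt "0 0 -0.011 0 1" --pt "0 0 -0.014 0 1" --pt "0 0 -0.016 0 1" --pt "0 0 -0.016 0 1"

```text
time_s: 15.5
tool_pos: [0.4946, 0.3113, 0.1961]
tool_rot: [-180.0, -0.0, 91.8]
force: [-3.7, -1.9, 5.9]
grip_width: 0.0252
```

Emit:
carry_out --pt "0 0 0 0 0.4" --pt "0 0 0 0 0.1" --pt "0 0 0 0 0.1" --pt "0 0 0.01 0 0.1" --pt "0 0 0.05 0 0.1" --pt "0 0 0.1 0 0.1" --pt "0 0 0.15 0 0.1" --pt "0.085 0 0.2 0 0.1" --pt "0.085 0 0.22 0 0.1" --pt "0.085 0 0.22 0 0.1" --pt "0.085 0 0.22 0 0.1"

```text
time_s: 16.6
tool_pos: [0.5814, 0.3104, 0.4175]
tool_rot: [179.7, -0.1, 91.6]
force: [0.3, 0.1, -0.0]
grip_width: 0.0394
```

```bash
python3 - <<'E'
from h import *
o=env.get_obs();print(o["tool_pos"],o["tool_rot"],o["force"],o["grip_width"])
im,d,K,W=cam("wrist"); save("w10.png",im)
im,d,K,W=cam("scene"); save("c10.png",im)
E
```

```text
[0.58135027 0.31043642 0.41746683] [ 1.79733706e+02 -1.02445383e-01  9.16172562e+01] [ 0.30048636  0.06868572 -0.02352163] 0.03935853861824337
```

View pics/w10.png

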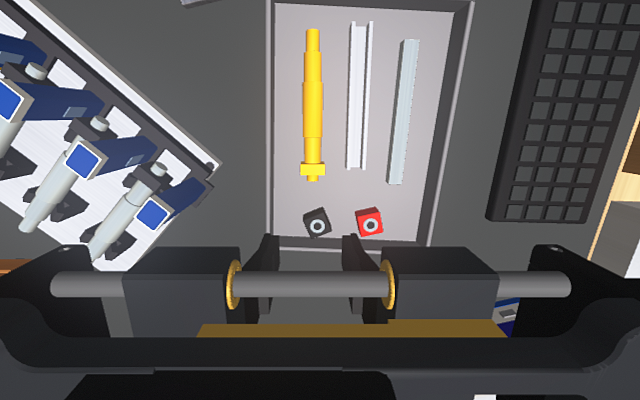

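View pics/c10.png

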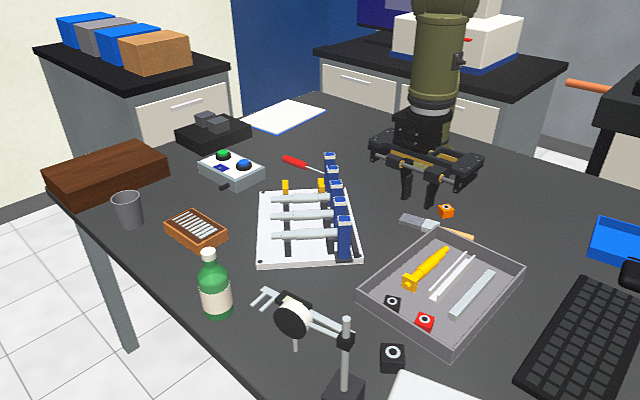

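Master lies flat in its lane (wrist 313,30-180). Next, the shafts, starting with nest 3: move above it and look.

Emit:
carry_out --pt "0.01 -0.04 -0.01 -7 0.1" --pt "0.02 -0.085 -0.03 -14 0.1" --pt "0.03 -0.13 -0.03 -22 0.1" --pt "0.04 -0.175 -0.03 -30 0.1" --pt "0.05 -0.215 -0.03 -38 0.1" --pt "0.05 -0.238 -0.03 -43.4 0.1" --pt "0.05 -0.238 -0.03 -43.4 0.1" --pt "0.05 -0.238 -0.03 -43.4 0.1" --pt "0.05 -0.238 -0.03 -43.4 0.1"

```text
time_s: 17.6
tool_pos: [0.6289, 0.0757, 0.384]
tool_rot: [-179.9, -0.0, 48.6]
force: [1.1, 0.0, -0.4]
grip_width: 0.0392
```

```bash
cat > ns.py <<'E'
from heads import *
hc=np.array([.4960,.0363]);th=np.radians(48.2); x=np.array([np.cos(th),np.sin(th)]); y=np.array([-x[1],x[0]]); pc=hc-.077*y
nf=lambda p:np.array([(np.array(p)[:2]-pc)@x,(np.array(p)[:2]-pc)@y])*1000
def wf(a,b): return pc+a/1000*x+b/1000*y
E
python3 - <<'E'
from ns import *
import sys
o=env.get_obs();print(o["tool_pos"],o["tool_rot"],o["qpos"][6],nf(o["tool_pos"]))
im,d,K,W=cam("wrist"); save("w11.png",im); np.savez("w11.npz",im=im,d=d,K=K,W=W)
h=heads(im,K,W,verbose=0); print([nf(p) for p in h])
E
```

```text
[0.6289 0.0757 0.384 ] [-179.8855   -0.0041   48.5971] 43.687699103746525 [117.9472   4.1791]
[array([-76.9166,  77.0489]), array([ 0.7593, 77.2893]), array([78.4827, 77.0327]), array([156.2043,  76.7743])]
```

View pics/w11.png

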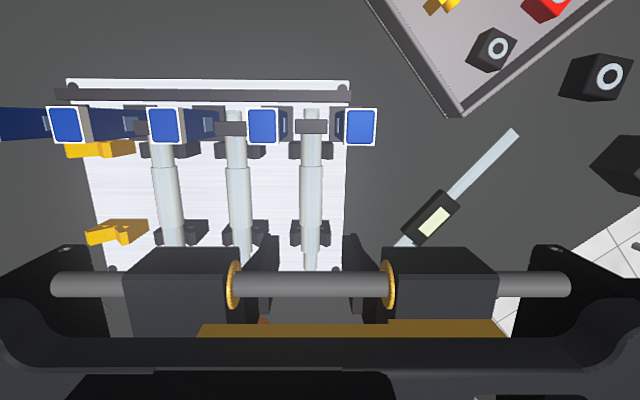

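```bash
python3 - <<'E'
from ns import *
z=np.load("w11.npz"); im,K,W=z["im"],z["K"],z["W"]
save("w11z.png",cv2.resize(im[90:280,130:370],None,fx=3.3,fy=3.1,interpolation=cv2.INTER_CUBIC))
# predicted rows for features at nominal
for nm,cx in(("3",117),("2",39),("1",-39)):
    for yy,zz in((82,.072),(66,.081),(33,.078),(-33,.078),(-66,.076),(-90,.073)):
        q=proj(np.append(wf(cx,yy),zz),K,W); print(nm,yy,np.round(q,1),"zoom",np.round((q-[130,90])*[3.3,3.1]))
E
```

```text
3 82 [310.4 119.7] zoom [595.  92.]
3 66 [310.3 136.8] zoom [595. 145.]
3 33 [310.  169.7] zoom [594. 247.]
3 -33 [309.6 230. ] zoom [593. 434.]
3 -66 [309.5 256.5] zoom [592. 516.]
3 -90 [309.4 274. ] zoom [592. 570.]
2 82 [231.6 119.1] zoom [335.  90.]
2 66 [230.3 136.2] zoom [331. 143.]
2 33 [233.5 169.3] zoom [342. 246.]
2 -33 [237.8 229.5] zoom [356. 433.]
2 -66 [240.2 256.1] zoom [364. 515.]
2 -90 [242.2 273.6] zoom [370. 569.]
1 82 [152.7 118.6] zoom [75. 89.]
1 66 [150.3 135.7] zoom [ 67. 142.]
1 33 [156.9 168.8] zoom [ 89. 244.]
1 -33 [166.  229.1] zoom [119. 431.]
1 -66 [170.9 255.7] zoom [135. 514.]
1 -90 [174.9 273.2] zoom [148. 568.]
```

View pics/w11z.png

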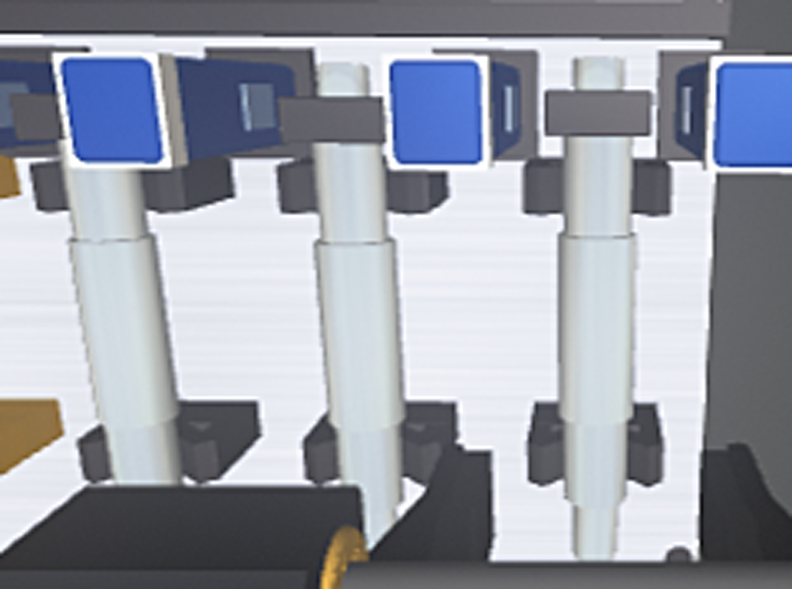

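Shaft 3 sits ~4 mm toward the heads (shoulder at zoom row 234 vs 247 predicted); shafts 1 and 2 ~2 mm. Grip shaft 3 at its own middle and lift.

Emit:
carry_out --pt "-0.0006 -0.0007 -0.03 -0.3 0.1" --pt "-0.0006 -0.0007 -0.07 -0.3 0.1" --pt "-0.0006 -0.0007 -0.105 -0.3 0.1" --pt "-0.0006 -0.0007 -0.13 -0.3 0.1" --pt "-0.0006 -0.0007 -0.147 -0.3 0.1" --pt "-0.0006 -0.0007 -0.147 -0.3 0.1" --pt "-0.0006 -0.0007 -0.147 -0.3 0.1"

```text
time_s: 18.35
tool_pos: [0.629, 0.0737, 0.2379]
tool_rot: [-180.0, -0.0, 48.2]
force: [-0.4, -1.5, 0.5]
grip_width: 0.0391
```

```bash
python3 - <<'E'
from ns import *
o=env.get_obs();print(o["tool_pos"],o["tool_rot"],o["force"],nf(o["tool_pos"]))
im,d,K,W=cam("wrist"); save("w12.png",im)
E
```

```text
[0.629  0.0737 0.2379] [-179.9784   -0.0079   48.1642] [-0.3886 -1.5336  0.4821] [116.5368   2.7723]
```

View pics/w12.png

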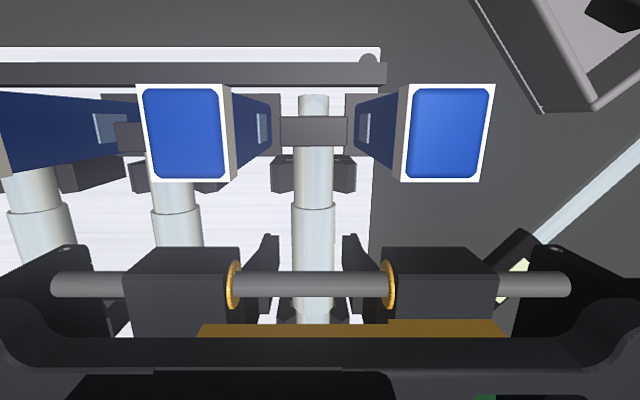

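Emit:
carry_out --pt "0 0 0 0 0.5" --pt "0 0 0 0 1" --pt "0 0 0 0 1" --pt "0 0 0 0 1" --pt "0 0 0 0 1" --pt "0 0 0.02 0 1" --pt "0 0 0.06 0 1" --pt "0 0 0.11 0 1" --pt "0 0 0.16 0 1" --pt "0 0 0.165 0 1" --pt "0 0 0.165 0 1"

```text
time_s: 19.5
tool_pos: [0.6288, 0.0716, 0.4034]
tool_rot: [180.0, 0.0, 48.0]
force: [-0.7, 0.4, -4.3]
grip_width: 0.0254
```

```bash
python3 - <<'E'
from ns import *
o=env.get_obs();print(o["tool_pos"],o["tool_rot"],o["force"],nf(o["tool_pos"]),o["qpos"])
im,d,K,W=cam("wrist"); save("w13.png",im)
E
```

```text
[0.6288 0.0716 0.4034] [179.963    0.0031  47.9987] [-0.7105  0.3834 -4.2693] [114.8096   1.5371] [-24.6211  16.5852  19.4837  86.6344  -5.5613  77.7158  43.2929]
```

View pics/w13.png

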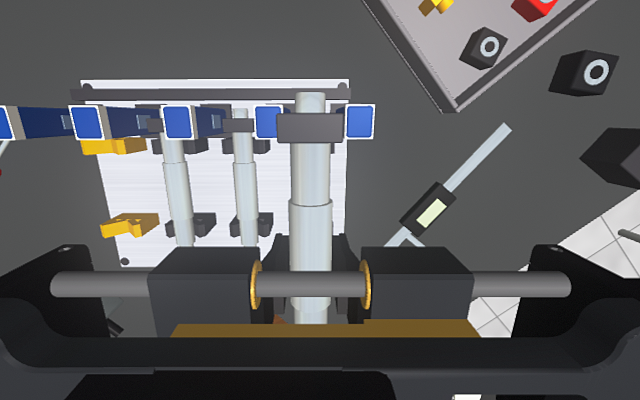

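```bash
cat > hold.py <<'E'
# shoulder position of held shaft in tool frame: row profile along column ~311
from ns import *
def hold(im,K,off=.172,n="hz.png",up=0):
    T=np.array(env.get_calibration("wrist")["T_tool_cam"])
    g=cv2.cvtColor(im,cv2.COLOR_RGB2GRAY).astype(int)
    w=[int(np.ptp(np.nonzero(np.abs(np.diff(g[r,280:345]))>12)[0])) if (np.abs(np.diff(g[r,280:345]))>12).any() else 0 for r in range(85,235)]
    save(n,cv2.resize(im[80:240,250:370],None,fx=4,fy=3.7,interpolation=cv2.INTER_CUBIC))
    for r in (195,198,200,202,204,206,208):
        # point on top of body (radius 13) at tool z = off-.013
        d=T[:3,:3]@np.array([(311-K[0,2])/K[0,0],(r-K[1,2])/K[1,1],1]); o=T[:3,3]; p=o+d*(off-.013-o[2])/d[2]; q=o+d*(off-o[2])/d[2]
        print(r,"tool y at top",np.round(p*1000,1)[:2],"axis",np.round(q*1000,1)[:2])
E
python3 - <<'E'
from hold import *
im=cv2.cvtColor(cv2.imread("pics/w13.png"),cv2.COLOR_BGR2RGB); K=np.array(env.get_calibration("wrist")["K"])
hold(im,K)
im=cv2.cvtColor(cv2.imread("pics/w3.png"),cv2.COLOR_BGR2RGB);save("hz0.png",cv2.resize(im[80:240,250:370],None,fx=4,fy=3.7,interpolation=cv2.INTER_CUBIC))
E
```

```text
195 tool y at top [ -0.3 -41.5] axis [ -0.2 -37.9]
198 tool y at top [ -0.3 -39.9] axis [ -0.2 -36.2]
200 tool y at top [ -0.3 -38.8] axis [ -0.2 -35. ]
202 tool y at top [ -0.3 -37.8] axis [ -0.2 -33.9]
204 tool y at top [ -0.3 -36.7] axis [ -0.2 -32.7]
206 tool y at top [ -0.3 -35.6] axis [ -0.2 -31.5]
208 tool y at top [ -0.3 -34.5] axis [ -0.2 -30.3]
```

View pics/hz.png

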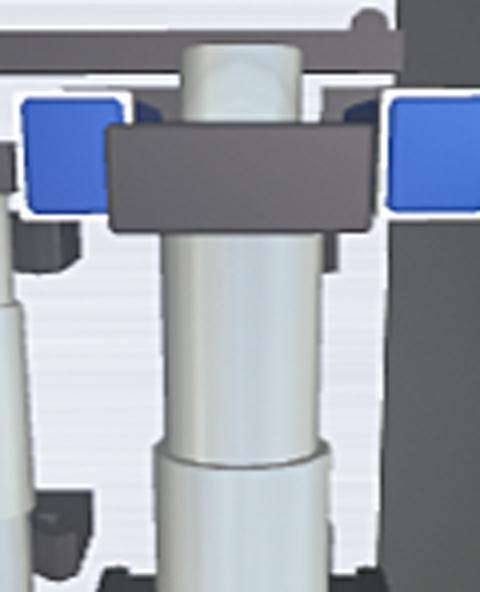

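View pics/hz0.png

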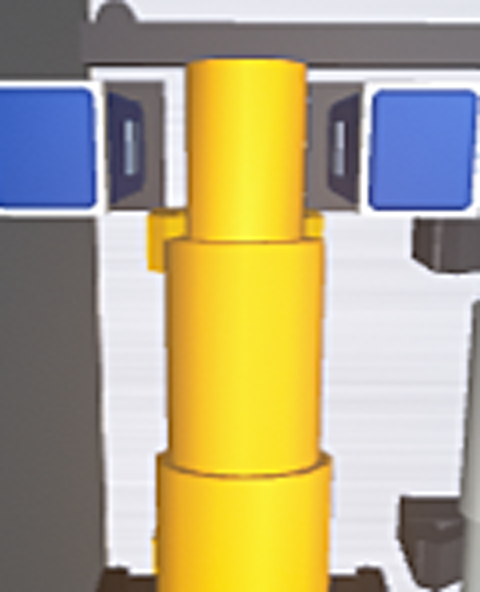

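Shaft 3 is held ~1.2 mm off centre. Turn −180° at height.

Emit:
carry_out --pt "0 0 0.01 -8 1" --pt "0 0 0.01 -16 1" --pt "0 0 0.01 -24 1" --pt "0 0 0.01 -32 1" --pt "0 0 0.01 -40 1" --pt "0 0 0.01 -48 1" --pt "0 0 0.01 -56 1" --pt "0 0 0.01 -64 1" --pt "0 0 0.01 -72 1" --pt "0 0 0.01 -80 1" --pt "0 0 0.01 -88 1" --pt "0 0 0.01 -96 1" --pt "0 0 0.01 -104 1" --pt "0 0 0.01 -112 1" --pt "0 0 0.01 -120 1" --pt "0 0 0.01 -128 1" --pt "0 0 0.01 -136 1" --pt "0 0 0.01 -144 1" --pt "0 0 0.01 -152 1" --pt "0 0 0.01 -160 1"

```text
time_s: 21.55
tool_pos: [0.628, 0.0723, 0.4088]
tool_rot: [179.7, -0.3, -112.3]
force: [-0.8, -0.5, -4.1]
grip_width: 0.0251
```

Emit:
carry_out --pt "0 0 0 -8 1" --pt "0 0 0 -14 1" --pt "0 0 0 -20 1" --pt "0 0 0 -20 1" --pt "0 0 0 -20 1"

```text
time_s: 22.05
tool_pos: [0.6284, 0.0725, 0.4103]
tool_rot: [179.9, -0.2, -131.8]
force: [-0.7, -0.6, -4.0]
grip_width: 0.0252
```

```bash
cat > look.py <<'E'
from hold import *
import sys
o=env.get_obs();print(o["tool_pos"],o["tool_rot"],"F",o["force"],"nest",nf(o["tool_pos"]),"q7",o["qpos"][6],"g",o["grip_width"])
im,d,K,W=cam("wrist"); save(sys.argv[1],im); np.savez("last.npz",im=im,d=d,K=K,W=W)
h=heads(im,K,W,verbose=0); print([np.round(nf(p),1) for p in h])
E
python3 look.py w14.png
```

```text
[0.6284 0.0725 0.4103] [ 179.8679   -0.2289 -131.8281] F [-0.7004 -0.5578 -3.9934] nest [115.2565   2.4277] q7 -129.91614639021356 g 0.025242260974351016
[array([-76.8,  69.7])]
```

View pics/w14.png

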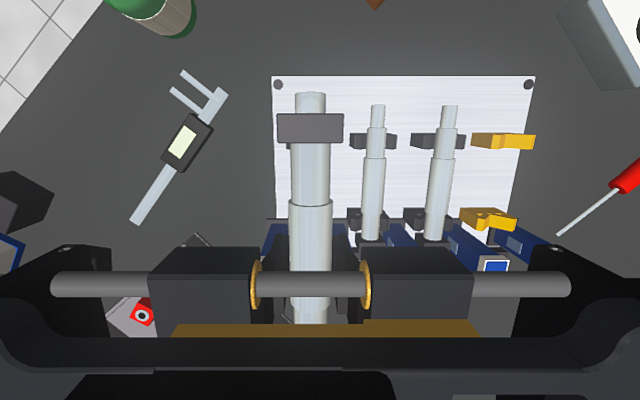

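Emit:
carry_out --pt "0.002 0.0005 -0.03 0 1" --pt "0.002 0.0005 -0.06 0 1" --pt "0.002 0.0005 -0.09 0 1" --pt "0.002 0.0005 -0.115 0 1" --pt "0.002 0.0005 -0.135 0 1" --pt "0.002 0.0005 -0.14 0 1" --pt "0.002 0.0005 -0.14 0 1" --pt "0.002 0.0005 -0.14 0 1"

```text
time_s: 22.9
tool_pos: [0.6315, 0.0728, 0.2739]
tool_rot: [-179.9, 0.1, -131.9]
force: [1.2, 0.4, -3.3]
grip_width: 0.0253
```

```bash
python3 look.py w15.png; python3 -c "
from h import *
im,d,K,W=cam('side'); save('s15.png',cv2.resize(im[120:290,250:450],None,fx=3.5,fy=3.5))"
```

```text
[0.6315 0.0728 0.2739] [-179.9407    0.0685 -131.931 ] F [ 1.1934  0.4213 -3.2755] nest [117.5508   0.2917] q7 -126.41715080458064 g 0.02533272025333865
[]
```

View pics/w15.png

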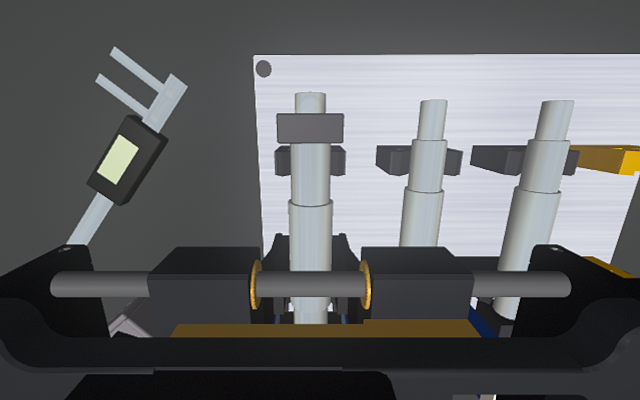

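View pics/s15.png

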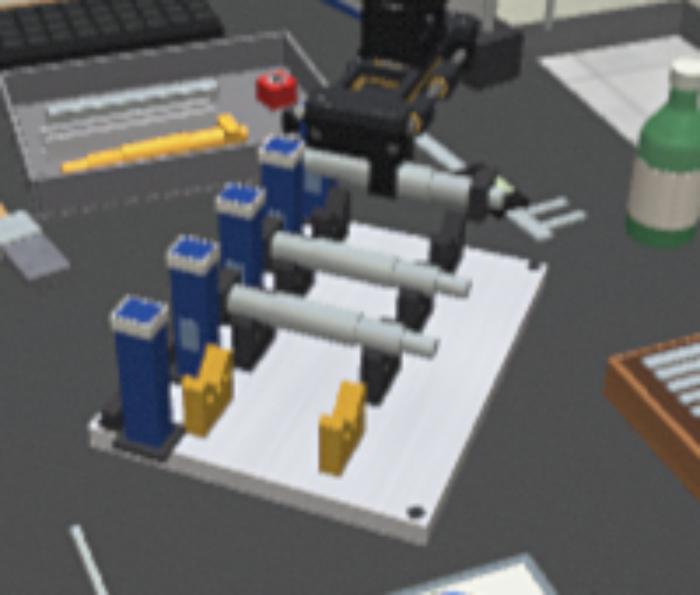

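Centred (V-block 275-346, shaft 292-331). Lower.

Emit:
carry_out --pt "-0.0005 0.0005 -0.015 0 1" --pt "-0.0005 0.0005 -0.025 0 1" --pt "-0.0005 0.0005 -0.031 0 1" --pt "-0.0005 0.0005 -0.035 0 1" --pt "-0.0005 0.0005 -0.035 0 1" --pt "-0.0005 0.0005 -0.035 0 1"

```text
time_s: 23.6
tool_pos: [0.6307, 0.074, 0.2391]
tool_rot: [179.9, 0.1, -131.9]
force: [-3.9, 2.2, 6.5]
grip_width: 0.0249
```

Emit:
carry_out --pt "0 0 0 0 0.4" --pt "0 0 0 0 0.1" --pt "0 0 0 0 0.1" --pt "0 0 0 0 0.1" --pt "0 0 0.01 0 0.1" --pt "0 0 0.05 0 0.1" --pt "0 0 0.1 0 0.1" --pt "0 0 0.15 0 0.1" --pt "0 0 0.15 0 0.1" --pt "0 0 0.15 0 0.1"

```text
time_s: 24.6
tool_pos: [0.6309, 0.073, 0.3899]
tool_rot: [-179.9, 0.2, -132.0]
force: [-0.4, 0.7, -0.3]
grip_width: 0.0389
```

```bash
python3 look.py w16.png; cat > feat.py <<'E'
from ns import *
z=np.load("last.npz"); im,K,W=z["im"],z["K"],z["W"]
import sys
x0,y0,x1,y1=[int(a) for a in sys.argv[1:5]]; s=sys.argv[5]; names=sys.argv[6]
f=min(790/(x1-x0),590/(y1-y0))
c=cv2.resize(im[y0:y1,x0:x1],None,fx=f,fy=f,interpolation=cv2.INTER_CUBIC)
sg=-1 if len(sys.argv)>7 else 1
cx={"1":-39,"2":39,"3":117,"m":-117}
for n in names:
    for yy,zz in((33,.078),(-33,.078),(90,.073),(-90,.073)):
        q=(proj(np.append(wf(cx[n],yy),zz),K,W)-[x0,y0])*f
        if 0<q[0]<c.shape[1] and 0<q[1]<c.shape[0]: cv2.line(c,(int(q[0])-60,int(q[1])),(int(q[0])+60,int(q[1])),(255,0,0) if yy>0 else (255,0,255),1); print(n,yy,np.round(q,1),"px scale",f)
save(s,c)
E
python3 feat.py 250 90 500 280 w16z.png 321
```

```text
[0.6309 0.073  0.3899] [-179.897     0.1798 -131.9733] F [-0.3621  0.6801 -0.3395] nest [117.269    0.9303] q7 -129.52885528052315 g 0.03889345630695584
[]
3 33 [188.8 415.1] px scale 3.1052631578947367
3 -33 [188.3 229.6] px scale 3.1052631578947367
3 90 [189.2 551.4] px scale 3.1052631578947367
3 -90 [187.8  49.6] px scale 3.1052631578947367
2 33 [408.9 414.7] px scale 3.1052631578947367
2 -33 [422.6 229. ] px scale 3.1052631578947367
2 90 [395.3 551.1] px scale 3.1052631578947367
2 -90 [431.7  48.7] px scale 3.1052631578947367
1 33 [629.4 414.3] px scale 3.1052631578947367
1 -33 [657.4 228.3] px scale 3.1052631578947367
1 90 [601.8 550.8] px scale 3.1052631578947367
1 -90 [676.3  47.8] px scale 3.1052631578947367
```

View pics/w16z.png

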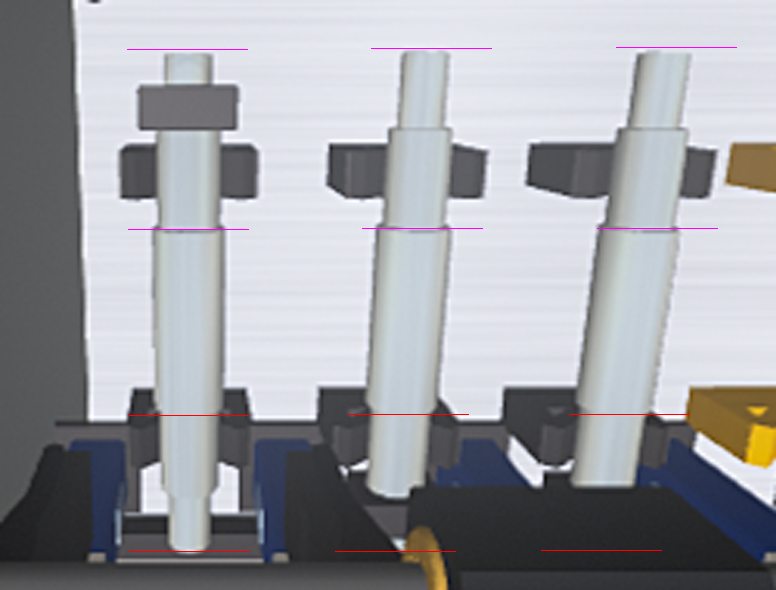

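Shaft 3's shoulder (zoom row 230) matches the seated prediction (229.6). Next is shaft 2, gripped in the present orientation and turned the other way.

Emit:
carry_out --pt "-0.025 -0.03 0 0.2 0.1" --pt "-0.0522 -0.0582 0 0.2 0.1" --pt "-0.0522 -0.0582 -0.04 0.2 0.1" --pt "-0.0522 -0.0582 -0.08 0.2 0.1" --pt "-0.0522 -0.0582 -0.1 0.2 0.1" --pt "-0.0522 -0.0582 -0.1 0.2 0.1" --pt "-0.0522 -0.0582 -0.1 0.2 0.1"

```text
time_s: 25.35
tool_pos: [0.5781, 0.0152, 0.2871]
tool_rot: [180.0, -0.1, -131.8]
force: [0.4, 0.8, 1.0]
grip_width: 0.0393
```

```bash
python3 look.py w17.png
```

```text
[0.5781 0.0152 0.2871] [ 179.9562   -0.1214 -131.7662] F [0.4401 0.7718 1.0448] nest [38.9476  1.7537] q7 -123.83250007245454 g 0.03929300650053951
[]
```

View pics/w17.png

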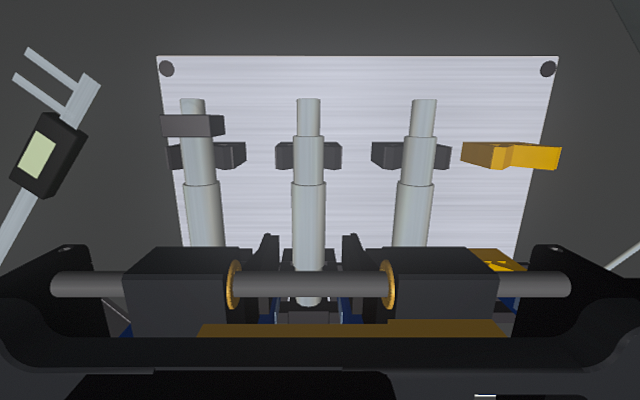

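Shaft 2 (308) is centred between the jaws (272/350). Go down, grip, lift.

Emit:
carry_out --pt "0.0003 0 -0.025 0 0.1" --pt "0.0003 0 -0.045 0 0.1" --pt "0.0003 0 -0.05 0 0.1" --pt "0.0003 0 -0.05 0 0.1" --pt "0.0003 0 -0.05 0 0.5" --pt "0.0003 0 -0.05 0 1" --pt "0.0003 0 -0.05 0 1" --pt "0.0003 0 -0.05 0 1" --pt "0.0003 0 -0.05 0 1" --pt "0.0003 0 -0.03 0 1" --pt "0.0003 0 0.01 0 1" --pt "0.0003 0 0.06 0 1" --pt "0.0003 0 0.11 0 1" --pt "0.0003 0 0.125 0 1" --pt "0.0003 0 0.125 0 1"

```text
time_s: 26.9
tool_pos: [0.579, 0.015, 0.4143]
tool_rot: [-179.9, 0.2, -131.7]
force: [0.9, 0.0, -4.1]
grip_width: 0.0253
```

```bash
python3 look.py w18.png; python3 -c "
from hold import *
z=np.load('last.npz'); hold(z['im'],z['K'])"
```

```text
[0.579  0.015  0.4143] [-179.9066    0.1671 -131.7498] F [ 0.892   0.0292 -4.0897] nest [39.4068  0.9455] q7 -128.00621660570337 g 0.025344996628047893
[array([-154.8,   68.8])]
195 tool y at top [  1.1 -41.7] axis [  1.2 -38.1]
198 tool y at top [  1.1 -40.1] axis [  1.2 -36.4]
200 tool y at top [  1.1 -39. ] axis [  1.2 -35.2]
202 tool y at top [  1.1 -38. ] axis [  1.2 -34.1]
204 tool y at top [  1.1 -36.9] axis [  1.2 -32.9]
206 tool y at top [  1.1 -35.8] axis [  1.2 -31.7]
208 tool y at top [  1.1 -34.7] axis [  1.2 -30.5]
```

View pics/hz.png

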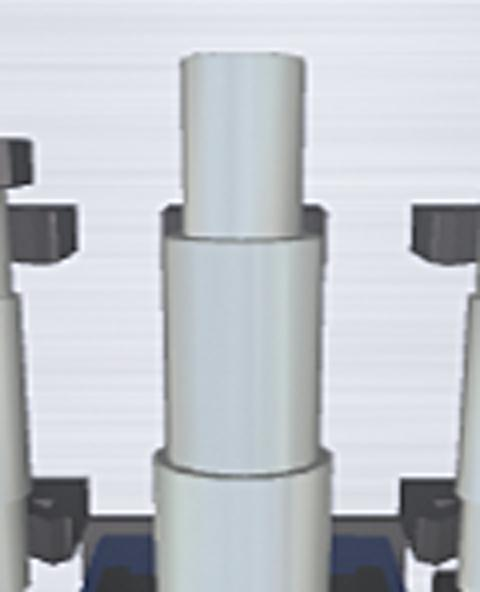

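Held at its middle (same shoulder row as the master). Turn +180°.

Emit:
carry_out --pt "0 0 0 8 1" --pt "0 0 0 16 1" --pt "0 0 0 24 1" --pt "0 0 0 32 1" --pt "0 0 0 40 1" --pt "0 0 0 48 1" --pt "0 0 0 56 1" --pt "0 0 0 64 1" --pt "0 0 0 72 1" --pt "0 0 0 80 1" --pt "0 0 0 88 1" --pt "0 0 0 96 1" --pt "0 0 0 104 1" --pt "0 0 0 112 1" --pt "0 0 0 120 1" --pt "0 0 0 128 1" --pt "0 0 0 136 1" --pt "0 0 0 144 1" --pt "0 0 0 152 1" --pt "0 0 0 160 1"

```text
time_s: 28.95
tool_pos: [0.5777, 0.0156, 0.4083]
tool_rot: [-179.9, 0.4, 28.6]
force: [-0.1, 0.1, -4.1]
grip_width: 0.0249
```

Emit:
carry_out --pt "0 0 0 8 1" --pt "0 0 0 14 1" --pt "0 0 0 20 1" --pt "0 0 0 20 1" --pt "0 0 -0.04 20 1" --pt "0 0 -0.08 20 1" --pt "0 0 -0.08 20 1" --pt "0 0 -0.08 20 1"

```text
time_s: 29.75
tool_pos: [0.5781, 0.0153, 0.3314]
tool_rot: [-179.9, 0.2, 48.2]
force: [1.6, 0.6, -2.8]
grip_width: 0.0253
```

```bash
python3 look.py w19.png
```

```text
[0.5781 0.0153 0.3314] [-179.8725    0.1826   48.1558] F [ 1.6013  0.6388 -2.8141] nest [39.0439  1.8095] q7 49.59631551575963 g 0.025261013706428696
[array([78.1, 77.1]), array([155.7,  77. ]), array([-147.2,   75.9]), array([-77.1,  77. ]), array([ 0.5, 76.9])]
```

View pics/w19.png

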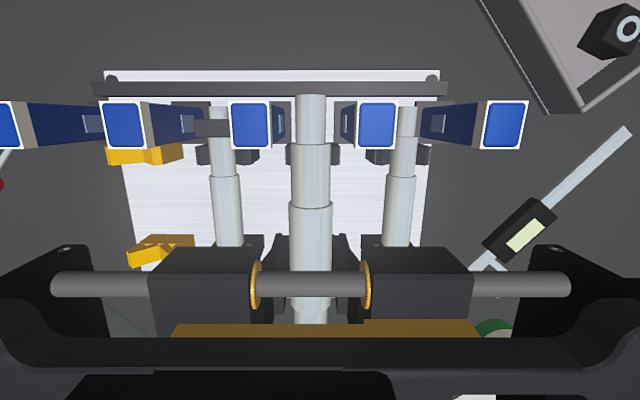

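Emit:
carry_out --pt "0.0013 -0.0012 -0.025 0 1" --pt "0.0013 -0.0012 -0.045 0 1" --pt "0.0013 -0.0012 -0.06 0 1" --pt "0.0013 -0.0012 -0.06 0 1" --pt "0.0013 -0.0012 -0.06 0 1"

```text
time_s: 30.3
tool_pos: [0.5805, 0.014, 0.274]
tool_rot: [179.9, -0.1, 48.2]
force: [-0.2, 0.5, -4.3]
grip_width: 0.0254
```

```bash
python3 look.py w20.png
```

```text
[0.5805 0.014  0.274 ] [179.9319  -0.0756  48.2308] F [-0.1694  0.466  -4.3259] nest [39.7361 -0.866 ] q7 51.392885911015846 g 0.02536872820154292
[array([-76.8,  77.2]), array([ 0.6, 77. ]), array([78., 77.]), array([155.5,  77. ])]
```

View pics/w20.png

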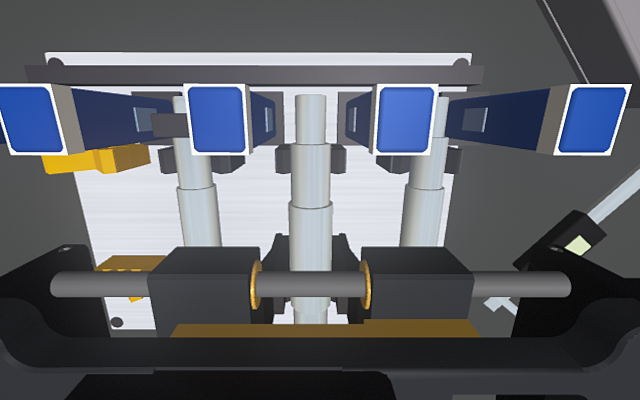

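Centred between heads (249/377) and over the V-block (275-346). Lower.

Emit:
carry_out --pt "-0.0006 0.0004 -0.015 0 1" --pt "-0.0006 0.0004 -0.025 0 1" --pt "-0.0006 0.0004 -0.031 0 1" --pt "-0.0006 0.0004 -0.035 0 1" --pt "-0.0006 0.0004 -0.035 0 1" --pt "-0.0006 0.0004 -0.035 0 1"

```text
time_s: 30.95
tool_pos: [0.5796, 0.015, 0.2389]
tool_rot: [-180.0, -0.1, 48.3]
force: [-3.2, 1.6, 5.6]
grip_width: 0.0252
```

Emit:
carry_out --pt "0 0 0 0 0.4" --pt "0 0 0 0 0.1" --pt "0 0 0 0 0.1" --pt "0 0 0 0 0.1" --pt "0 0 0.01 0 0.1" --pt "0 0 0.05 0 0.1" --pt "0 0 0.1 0 0.1" --pt "0 0 0.15 0 0.1" --pt "0 0 0.15 0 0.1" --pt "0 0 0.15 0 0.1"

```text
time_s: 31.95
tool_pos: [0.5797, 0.0141, 0.3899]
tool_rot: [179.9, -0.2, 48.2]
force: [-0.0, -0.6, -0.2]
grip_width: 0.0391
```

```bash
python3 look.py w21.png;python3 feat.py 170 80 420 280 w21z.png 321
```

```text
[0.5797 0.0141 0.3899] [179.8666  -0.1901  48.228 ] F [-0.0235 -0.5875 -0.1646] nest [39.2156 -0.1639] q7 48.7963534009346 g 0.03910603674293279
[array([-154.9,   77.1]), array([-77.2,  77.1]), array([ 0.4, 77.1]), array([78.2, 77.1]), array([155.9,  77.1])]
3 33 [634.2 245.7] px scale 2.95
3 -33 [620.6 421.9] px scale 2.95
3 90 [643.4  74.5] px scale 2.95
3 -90 [607.3 551. ] px scale 2.95
2 33 [411.8 245.8] px scale 2.95
2 -33 [411.8 422.1] px scale 2.95
2 90 [411.7  74.4] px scale 2.95
2 -90 [411.9 551.3] px scale 2.95
1 33 [189.  245.9] px scale 2.95
1 -33 [202.8 422.3] px scale 2.95
1 90 [179.5  74.4] px scale 2.95
1 -90 [216.2 551.7] px scale 2.95
```

View pics/w21z.png

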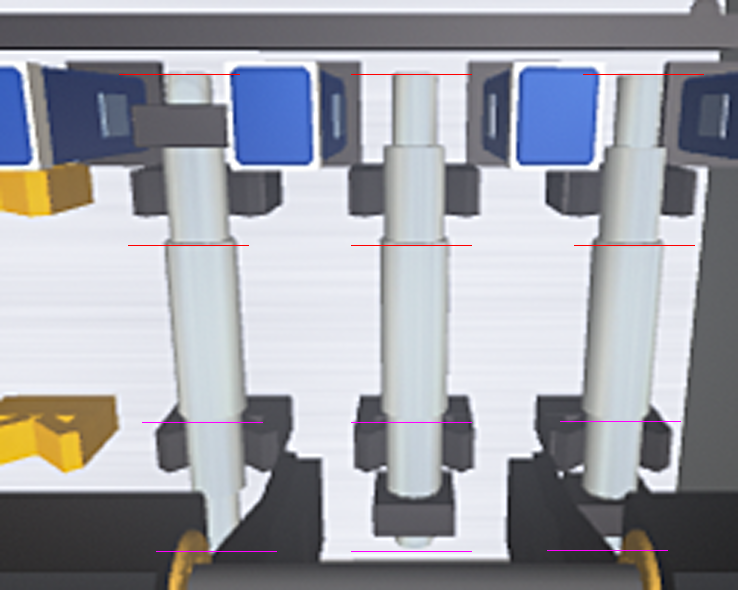

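Shafts 2 and 3 are seated, plain ends between heads. Now shaft 1.

Emit:
carry_out --pt "-0.026 -0.03 0 0 0.1" --pt "-0.053 -0.0575 0 0 0.1" --pt "-0.053 -0.0575 -0.04 0 0.1" --pt "-0.053 -0.0575 -0.08 0 0.1" --pt "-0.053 -0.0575 -0.1 0 0.1" --pt "-0.053 -0.0575 -0.1 0 0.1" --pt "-0.053 -0.0575 -0.1 0 0.1"

```text
time_s: 32.7
tool_pos: [0.5261, -0.0431, 0.2871]
tool_rot: [-179.9, 0.1, 48.2]
force: [0.3, -0.2, 0.7]
grip_width: 0.0393
```

```bash
python3 look.py w22.png
```

```text
[ 0.5261 -0.0431  0.2871] [-179.9385    0.1066   48.2343] F [ 0.2703 -0.189   0.6772] nest [-39.1543   1.6777] q7 54.87533050819025 g 0.03930377804688758
[array([-154.9,   77.2]), array([-77.4,  77. ]), array([ 0.1, 77. ]), array([77.6, 77. ])]
```

View pics/w22.png

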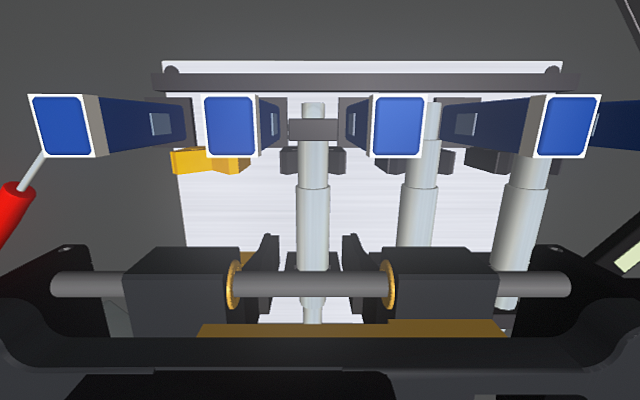

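Emit:
carry_out --pt "0.0003 0 -0.025 0 0.1" --pt "0.0003 0 -0.045 0 0.1" --pt "0.0003 0 -0.05 0 0.1" --pt "0.0003 0 -0.05 0 0.1" --pt "0.0003 0 -0.05 0 0.5" --pt "0.0003 0 -0.05 0 1" --pt "0.0003 0 -0.05 0 1" --pt "0.0003 0 -0.05 0 1" --pt "0.0003 0 -0.05 0 1" --pt "0.0003 0 -0.03 0 1" --pt "0.0003 0 0.01 0 1" --pt "0.0003 0 0.06 0 1" --pt "0.0003 0 0.11 0 1" --pt "0.0003 0 0.125 0 1" --pt "0.0003 0 0.125 0 1"

```text
time_s: 34.25
tool_pos: [0.5269, -0.0433, 0.4143]
tool_rot: [179.9, -0.2, 48.2]
force: [0.4, -0.1, -5.5]
grip_width: 0.0247
```

```bash
python3 look.py w23.png; python3 -c "
from hold import *
z=np.load('last.npz'); hold(z['im'],z['K'])" >/dev/null
```

```text
[ 0.5269 -0.0433  0.4143] [179.8812  -0.1548  48.2462] F [ 0.3552 -0.1452 -5.4727] nest [-38.7355   0.9014] q7 51.68743042358948 g 0.024667188191574187
[array([-155.3,   77.2]), array([-77.5,  77.3]), array([ 0.4, 77.3]), array([78. , 77.3]), array([155.7,  76.9])]
```

View pics/hz.png

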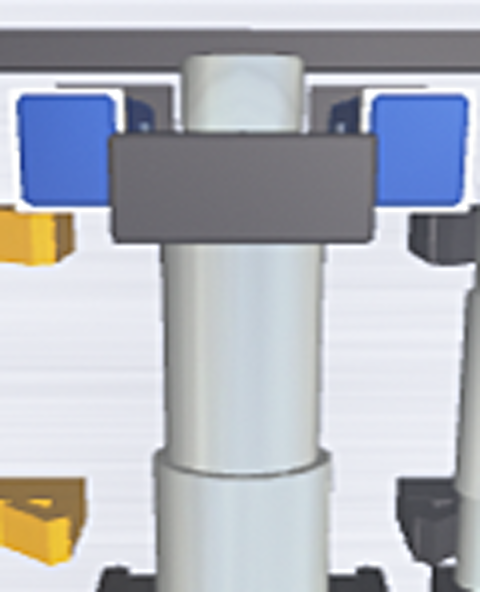

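Shoulder at zoom row 474: held at its middle. Turn −180°.

Emit:
carry_out --pt "0 0 0 -8 1" --pt "0 0 0 -16 1" --pt "0 0 0 -24 1" --pt "0 0 0 -32 1" --pt "0 0 0 -40 1" --pt "0 0 0 -48 1" --pt "0 0 0 -56 1" --pt "0 0 0 -64 1" --pt "0 0 0 -72 1" --pt "0 0 0 -80 1" --pt "0 0 0 -88 1" --pt "0 0 0 -96 1" --pt "0 0 0 -104 1" --pt "0 0 0 -112 1" --pt "0 0 0 -120 1" --pt "0 0 0 -128 1" --pt "0 0 0 -136 1" --pt "0 0 0 -144 1" --pt "0 0 0 -152 1" --pt "0 0 0 -160 1"

```text
time_s: 36.3
tool_pos: [0.5256, -0.0428, 0.4087]
tool_rot: [179.6, -0.2, -112.1]
force: [-0.1, -0.9, -4.1]
grip_width: 0.025
```

Emit:
carry_out --pt "0 0 0 -8 1" --pt "0 0 0 -14 1" --pt "0 0 0 -20 1" --pt "0 0 0 -20 1" --pt "0 0 -0.04 -20 1" --pt "0 0 -0.08 -20 1" --pt "0 0 -0.08 -20 1" --pt "0 0 -0.08 -20 1"

```text
time_s: 37.1
tool_pos: [0.5261, -0.043, 0.3317]
tool_rot: [179.9, -0.2, -131.7]
force: [1.4, -0.5, -2.7]
grip_width: 0.0248
```

```bash
python3 look.py w24.png
```

```text
[ 0.5261 -0.043   0.3317] [ 179.8851   -0.18   -131.6896] F [ 1.3566 -0.4729 -2.7302] nest [-39.0705   1.6794] q7 -125.7449534702394 g 0.024788893217367713
[array([83.3, 74.3]), array([-67.6,  68.9]), array([-162.4,   69.4])]
```

View pics/w24.png

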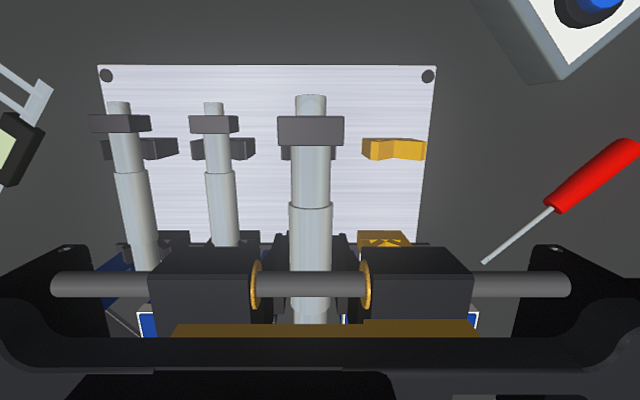

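Emit:
carry_out --pt "0.001 -0.001 -0.025 -0.1 1" --pt "0.001 -0.001 -0.045 -0.1 1" --pt "0.001 -0.001 -0.06 -0.1 1" --pt "0.001 -0.001 -0.06 -0.1 1" --pt "0.001 -0.001 -0.06 -0.1 1"

```text
time_s: 37.65
tool_pos: [0.5283, -0.0441, 0.2739]
tool_rot: [-179.9, 0.1, -131.8]
force: [1.1, -0.6, -3.3]
grip_width: 0.0253
```

```bash
python3 look.py w25.png
```

```text
[ 0.5283 -0.0441  0.2739] [-179.9299    0.059  -131.8407] F [ 1.0834 -0.5801 -3.3244] nest [-38.4453  -0.678 ] q7 -123.2209896035196 g 0.025315098000584773
[]
```

View pics/w25.png

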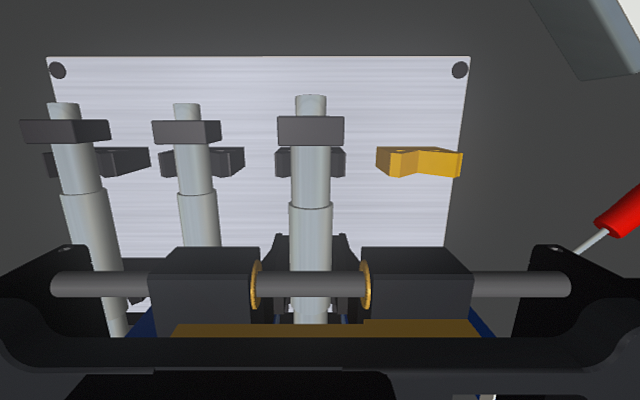

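Centred over the V-block (275-346). Lower and release.

Emit:
carry_out --pt "-0.0006 0.0002 -0.015 0 1" --pt "-0.0006 0.0002 -0.025 0 1" --pt "-0.0006 0.0002 -0.031 0 1" --pt "-0.0006 0.0002 -0.035 0 1" --pt "-0.0006 0.0002 -0.035 0 1" --pt "-0.0006 0.0002 -0.035 0 1"

```text
time_s: 38.3
tool_pos: [0.5276, -0.0432, 0.2389]
tool_rot: [180.0, 0.1, -131.8]
force: [-3.0, 2.9, 5.5]
grip_width: 0.025
```

Emit:
carry_out --pt "0 0 0 0 0.4" --pt "0 0 0 0 0.1" --pt "0 0 0 0 0.1" --pt "0 0 0 0 0.1" --pt "0 0 0.01 0 0.1" --pt "0 0 0.05 0 0.1" --pt "0 0 0.1 0 0.1" --pt "0 0 0.15 0 0.1" --pt "0 0 0.15 0 0.1" --pt "0 0 0.15 0 0.1"

```text
time_s: 39.3
tool_pos: [0.5273, -0.0443, 0.3897]
tool_rot: [-179.9, 0.2, -131.9]
force: [-0.4, 0.2, -1.2]
grip_width: 0.0389
```

```bash
python3 look.py w26.png;python3 feat.py 100 80 350 280 w26z.png 321; python3 -c "
from h import *
im,d,K,W=cam('scene'); save('c26.png',im)"
```

```text
[ 0.5273 -0.0443  0.3897] [-179.8802    0.1753 -131.8705] F [-0.4201  0.1527 -1.2297] nest [-39.1805  -0.0455] q7 -127.39238964878119 g 0.03891490657024231
[array([155.7,  88.2])]
3 33 [203.6 426.9] px scale 2.95
3 -33 [176.5 251.3] px scale 2.95
3 90 [230.2 555.9] px scale 2.95
3 -90 [158.1  80.8] px scale 2.95
2 33 [411.8 426.9] px scale 2.95
2 -33 [398.1 251. ] px scale 2.95
2 90 [425.3 556. ] px scale 2.95
2 -90 [388.8  80.4] px scale 2.95
1 33 [620.4 426.8] px scale 2.95
1 -33 [620.2 250.8] px scale 2.95
1 90 [620.7 556. ] px scale 2.95
1 -90 [620.  80.] px scale 2.95
```

View pics/w26z.png

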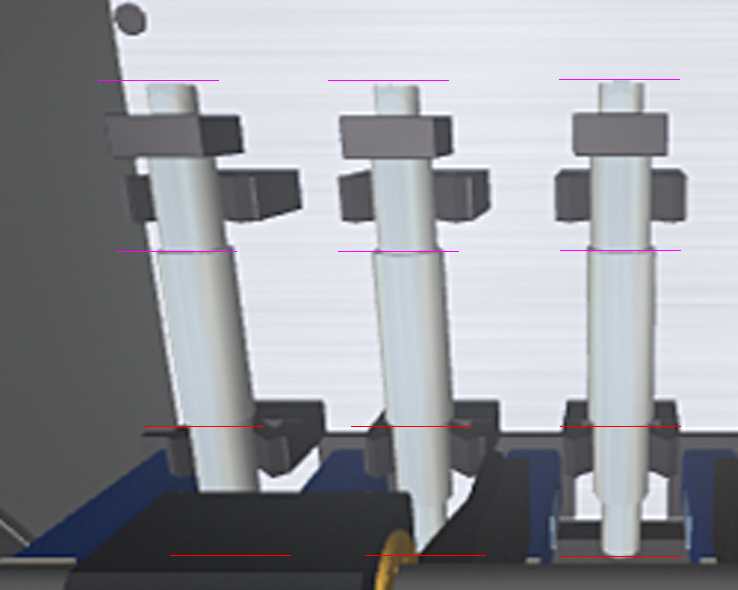

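View pics/c26.png

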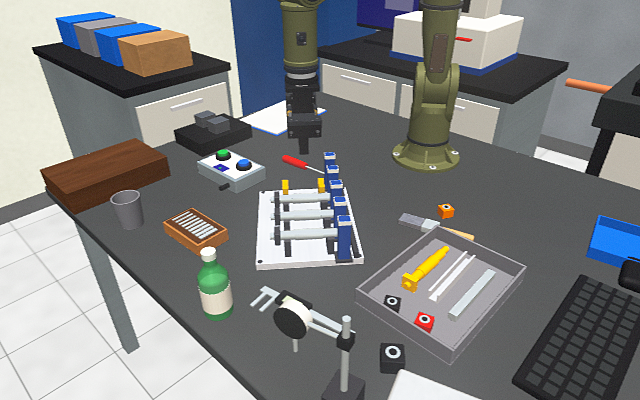

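All three shafts seated, flanges outward, and the master in the tote. Move above the start button, then recheck everything before pressing.

Emit:
carry_out --pt "0 -0.045 0 6 0.5" --pt "0 -0.09 0 12 1" --pt "0 -0.135 0 18 1" --pt "0 -0.18 0 24 1" --pt "-0.005 -0.225 0 30 1" --pt "-0.005 -0.27 0 36 1" --pt "-0.01 -0.315 -0.02 40 1" --pt "-0.016 -0.35 -0.05 40 1" --pt "-0.016 -0.379 -0.09 40 1" --pt "-0.016 -0.379 -0.11 40 1" --pt "-0.016 -0.379 -0.11 40 1" --pt "-0.016 -0.379 -0.11 40 1" --pt "-0.016 -0.379 -0.11 40 1"

```text
time_s: 40.7
tool_pos: [0.5118, -0.4224, 0.279]
tool_rot: [-179.9, -0.0, -91.8]
force: [0.0, -0.3, -0.1]
grip_width: 0.0004
```

```bash
python3 - <<'E'
from h import *
o=env.get_obs();print(o["tool_pos"],o["tool_rot"],o["force"],o["grip_width"])
im,d,K,W=cam("side"); save("s27.png",im); np.savez("side27.npz",im=im,d=d,K=K,W=W)
im,d,K,W=cam("scene"); save("c27.png",cv2.resize(im[120:280,180:400],None,fx=3.5,fy=3.5)); np.savez("scene27.npz",im=im,d=d,K=K,W=W)
E
```

```text
[ 0.51181153 -0.42242244  0.27900116] [-1.79911263e+02 -3.83989304e-02 -9.17814995e+01] [ 0.01587957 -0.26005369 -0.1477282 ] 0.00039543949893997433
```

View pics/s27.png

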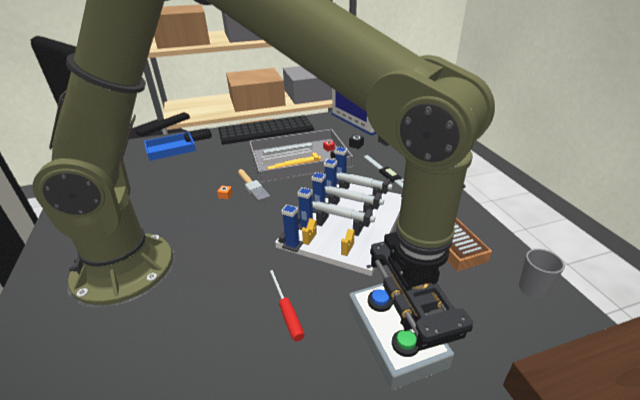

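View pics/c27.png

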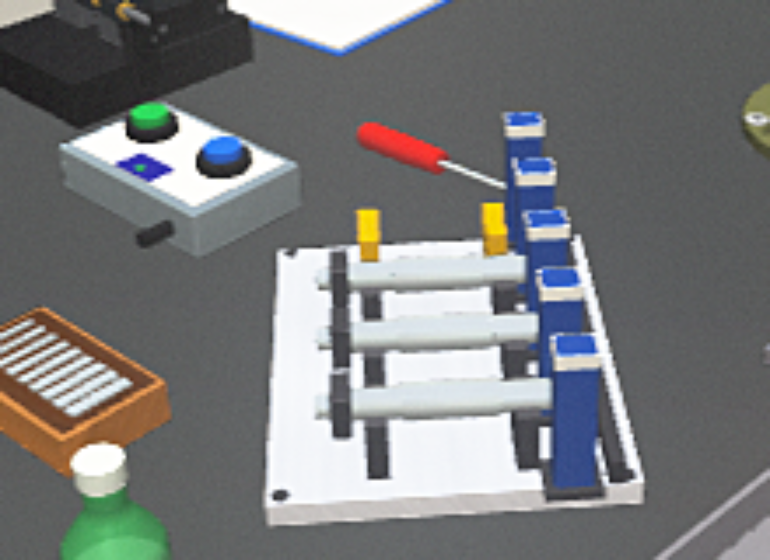

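Everything is in place and the tip is above the green button (406,340). Press.

Emit:
carry_out --pt "0 0 -0.015 0 1" --pt "0 0 -0.026 0 1" --pt "0 0 -0.03 0 1" --pt "0 0 -0.034 0 1" --pt "0 0 -0.037 0 1" --pt "0 0 -0.037 0 1" --pt "0 0 -0.037 0 1"

```text
time_s: 41.5
tool_pos: [0.5108, -0.4225, 0.2435]
tool_rot: [180.0, 0.2, -91.8]
force: [-6.3, 7.5, 17.8]
grip_width: 0.0005
```

```bash
python3 - <<'E'
from h import *
o=env.get_obs();print(o["tool_pos"],o["force"])
im,d,K,W=cam("scene"); save("c28.png",cv2.resize(im[120:280,180:400],None,fx=3.5,fy=3.5))
E
```

```text
[ 0.51081218 -0.42251992  0.2434818 ] [-6.33256884  7.54114576 17.78122708]
```

View pics/c28.png

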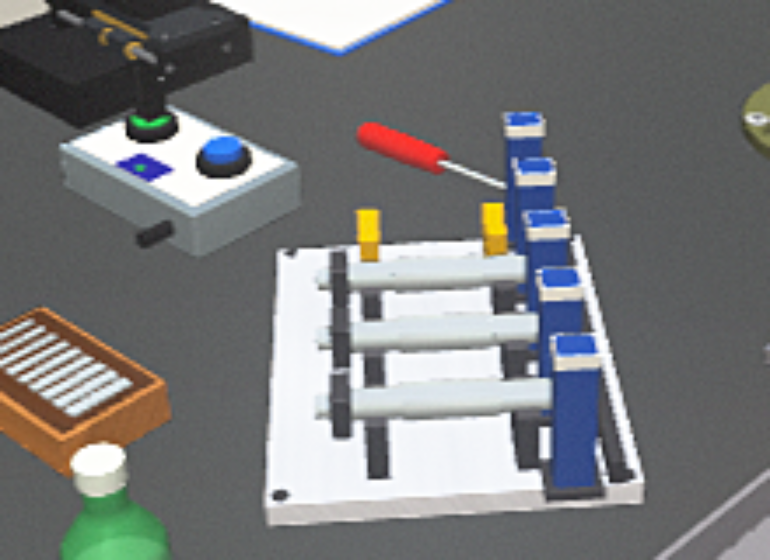

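Green button bottomed (17.8 N), shafts unchanged. Retract and make the final check.

Emit:
carry_out --pt "0 0 0.02 0 1" --pt "0 0 0.06 0 1" --pt "0 0 0.11 0 1" --pt "0 0 0.14 0 1" --pt "0 0 0.14 0 1" --pt "0 0 0.14 0 1" --pt "0 0 0.14 0 1"

```text
time_s: 42.25
tool_pos: [0.5108, -0.4225, 0.3791]
tool_rot: [179.9, 0.1, -91.9]
force: [-0.6, 0.3, -1.5]
grip_width: 0.0006
```

```bash
python3 - <<'E'
from h import *
im,d,K,W=cam("scene"); save("c29.png",im)
im,d,K,W=cam("side"); save("s29.png",im)
E
```

```text
(no output)
```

View pics/c29.png

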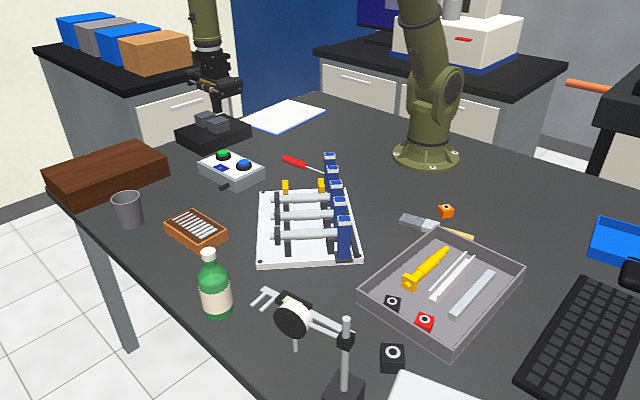

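View pics/s29.png

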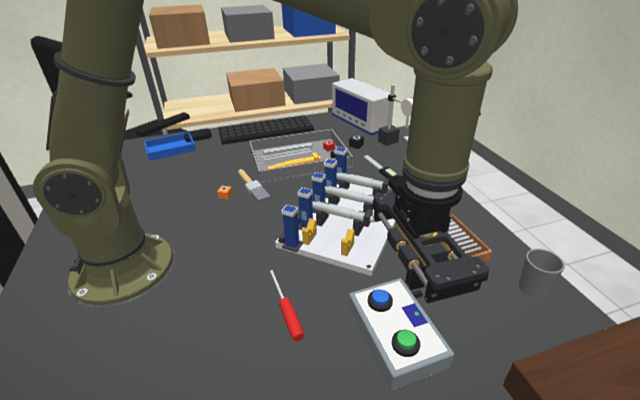

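Both buttons are up, the shafts are in their nests with flanges outward, the master and stock are in the tote, and the bystanders have not moved. Handing in.

```bash
python3 -c "
from cell import env
print(env.sign_off())"
```

```text
the job is handed in; nothing more can be done
None
```

The whole job ran in order and was handed in at about 42 s of the 208 s allowed; the sign-off gives no verdict.

- **Master and zero button:** I laid the gold master in the yellow nest with its flange away from the heads and let go. I measured it about 1 mm off centre, then pressed the blue button to its stop (20 N).
- **Master back in the tote:** It went back into its own lane, and the wrist view showed it lying flat.
- **Steel shafts:** All three were present. I turned 3, then 2, then 1 end for end. In the wrist views each sat within about 2 mm of centre along its nest, with its plain end between the heads.
- **Start button:** I pressed the green button to its stop (17.8 N), then backed the arm off.

The last scene and side pictures showed both buttons up, the shafts in place, the stock in the tote and the bench tools where they were. I saw no contact with a gauge head, and no shaft was knocked aside during the run.

**Disagreements between measurements:**
- The side camera placed the heads 2–5 mm from the scene camera's position, so I relied on the wrist camera.
- Wrist views of the same shaft from opposite sides differed by about 1 mm along the nest, well inside the 6 mm allowed.

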